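# Check in a top-heavy dispenser bottle: onto the balance, then scan its label

## Robot

A 6-joint arm with a two-finger parallel gripper is mounted at the origin on the work surface. World frame = base frame: x ahead of the robot, y to its left, z up, the work surface at z = 0. Lengths are in m, angles in degrees, forces in N, time in s.
With the tool pointing down it reaches from about 0.375 to 0.9 m from the base axis. Payload 3.1 kg.
Tool frame: the origin (TCP) lies at the very end of the fingers, on their centre line; the grasp point (between the pads) lies 19 mm behind it (bot.tcp_to_grasp is the distance from the TCP to the grasp point, in m); z points along the fingers, y is the direction in which the jaws open and shut (so a half turn about z gives the same grasp; the last joint's range is limited). The gripper opens to 87 mm and grips with 3 to 60 N. Pads are 19 mm wide; open, the fingers measure 117 mm over their backs; the gripper's body (75 mm by 190 mm) begins 51 mm behind the grasp point.
Start: joints at [-78.467, 30.224, 82.088, -0, 67.689, -10.227], TCP at [0.232, -0.58, 0.223] pointing down, gripper open.
Joint ranges: [-176.69, 176.69], [-43.24, 126.21], [12.49, 139.97], [-82, 262], [0, 151.66], [-163.58, 163.58]. Speed limits (degrees/s): [159.86, 159.86, 180, 180, 180, 180].

## Interface

Orientations are given as a 3x3 rotation matrix whose columns are the frame's x, y, z axes.
In Python, from rig import telemetry, eyes, order, bot gives the robot as it stands. The module is installed in compiled form; this text tells all that it offers.
- The arm moves only by the tool servo_tool, never from a script. Its argument "targets" is a list of rows, each a list of 2 entries, a list of its own where there are three numbers: the shift along the tool's x, y, z in m, then the turn, a rotation vector about the tool's x, y, z in rad. In form: [[[tx, ty, tz], [wx, wy, wz]], ...]. A call has 1 to 12 rows; each row is the pose to reach, as a shift and turn from the pose commanded when the call began, along the tool's axes at that moment; what a row does not reach only later rows make up. A row lasts 1/8 s, in which the tool goes at most 62.5 mm and 10.7 degrees, less where a joint would pass 70% of its speed; a pose out of reach is approached as far as the arm can. A call with a gripper value outside its range is refused whole. "gripper" is the finger opening in m, from 0 to 0.087, set as the call begins (left out, the last holds). The fingers move at their own pace and stop on an object; the grip force is fixed at half the most. Time passes only in rows, so rows that repeat a pose let the fingers close. It gives the time, the measured TCP pose, the force and the opening at its end, in the units of the state.
- telemetry.read_state(): the state, without advancing time (a new reading comes with each control period).
- eyes.capture(name): name is "scene" or "top"; returns a dict with "pixels" (400x640x3 uint8, blue, green, red), "intrinsics" (3x3 intrinsics, pixels), "extrinsics" (4x4, takes a point from camera to world coordinates). Camera axes: x right, y down, z forward; pixel columns grow to the right and rows downward; lengths in m; the calibration is good to about 2 mm. A picture is of the moment at which its call begins. There is no depth.
- order.hand_in(): hands the job in, once; it reports no verdict.
The state is a dict: "time_s": time; "joint_positions": joint angles; "qvel": joint speeds; "tau": joint torques, N m; "position": TCP position; "tcp_rot": TCP orientation; "force": force on the tool from outside, world axes, zero at the start; "moment": the same for the moment, N m; "opening": opening from 0.0 (shut) to 1.0 (fully open).
Only numpy, scipy, OpenCV 4.12 (cv2) and the standard library are available. Lean on these libraries where they do the work, as an engineer would, in place of code of your own. Each camera call takes 0.05 s, during which the arm holds its last target. There are 200 camera calls.

## Task

Check in the tall, top-heavy dispenser bottle: bring it out slowly from under the glass shelf and set it down upright, without dropping it, wholly on the balance pan, and let go. Then take the stick scanner, hold its window steady about 5 cm straight in front of the middle of the bottle's striped label, level and square to it, for two seconds without touching the bottle, and lay the scanner gently back flat across both ribs of its rest, lengthwise as it was, between the orange end stops and let go. Keep the bottle upright throughout, and leave the jar, cup and carton where they are.

Things in the scene. Friction and masses are not known exactly. Their poses are not given: they have to be found in the camera images.
- bottle: Brown dispenser bottle, loose, 202 mm tall, 0.35 to 0.53 kg, centre of mass 144 mm up, tips over at 9 degrees. Body 48 mm across to 116 mm up, neck 28 mm, white collar 36 mm (135 to 153 mm up), heavy green pump head 40 mm across (153 to 198 mm up; grip here). Origin: centre of underside, z up. Label on its -x side; thin spout to +x, 144 mm up, 58 mm long. Starts under the shelf's front edge
- head (a point): Point on the bottle's axis in the middle of the green pump head, 175 mm above its underside; axes as the bottle.
- label (a point): Centre of the striped white label (34 mm wide, 44 mm high) on the bottle, 24.5 mm from the axis towards the bottle's -x, 75 mm above its underside. Axes as the bottle: the label faces along -x, at the start towards the robot within 20 degrees.
- shelf: Fixed glass shelf, 920 mm along y, 100 mm deep, front rail of aluminium: underside 290, top 316 mm above the bench; white posts at both ends. Origin: on the bench below the middle of the front edge; it reaches from there 100 mm in +x, over the bottle. A gripper pointing straight down at the bottle would strike it; one leaning 30 to 45 degrees in from the robot's side fits beneath.
- balance: Fixed white laboratory balance, body 215 mm deep (x from -130 to +86 mm), 170 mm wide, 46 mm high, with a round steel pan on top. Origin: on the bench below the pan's centre. It may stand to the left or to the right.
- pan (a point): Centre of the top of the balance pan, a flat rigid steel disc 124 mm across, its top 60 mm above the bench.
- scanner: Blue stick scanner with a black grip band and an orange nose, loose, 160 mm long (x), 28 mm wide (y), 26 mm high (z), 0.11 to 0.18 kg. Origin: middle of its underside. The dark red window is on its +x end. At the start it lies on its rest, window pointing roughly away from the robot.
- window (a point): Centre of the scanner's window, 80 mm from the scanner's middle along its +x, 13 mm above its underside. It looks along the scanner's +x.
- rest: Fixed scanner rest, on the side where the balance is not: grey plate 180 (x) by 130 mm (y), 6 mm thick, with two rubber ribs 14 mm wide along its y at x = -50 and +50 mm, tops 22 mm above the bench; orange stops 12 mm higher at the ribs' ends (y = 55 to 63 mm, either side). Origin: centre of underside. The scanner lies across both ribs, along the rest's x.
- jar: Bystander: white plastic jar with a blue lid, loose, 66 mm across, 100 mm tall, under the shelf on the other side from the bottle. Origin: centre of its underside.
- cup: Bystander: yellow plastic cup, loose, 72 mm across, 70 mm tall, on the bench between balance and rest. Origin: centre of its underside.
- carton: Bystander: green carton with a white sticker, loose, 64 x 60 mm, 45 mm tall, beside the cup. Origin: centre of its underside.

How it is judged (in metres and radians):
On the way, in this order (a step that is already met when the one before it is completed fails the run):
1. the bottle stands upright, wholly on the balance pan, released and at rest (horizontal distance between bottle and pan below 0.038 m and z of bottle in the frame of pan between -0.005 and 0.006 m and angle between bottle's own z axis and vertical below 0.08 rad and contact force between bottle and the fingers below 0.1 N and linear speed of bottle below 0.02 m/s), for 0.3 s.
2. with the bottle on the pan, the held scanner's window is 25 to 100 mm in front of the label, within 20 mm of its middle, within 17 degrees of square, steady for 1 s (horizontal distance between bottle and pan below 0.038 m and z of bottle in the frame of pan between -0.005 and 0.006 m and angle between bottle's own z axis and vertical below 0.08 rad and contact force between bottle and the fingers below 0.1 N and x of window in the frame of label between -0.1 and -0.025 m and y of window in the frame of label between -0.02 and 0.02 m and z of window in the frame of label between -0.022 and 0.022 m and angle between the x axis of scanner and the x axis of bottle, either way round below 0.3 rad and linear speed of scanner below 0.04 m/s and contact force between scanner and the fingers above 0.5 N), for 1 s.
At the end, for the whole second after the job is handed in: Bottle upright (4.5 deg) and at rest, wholly on the pan (axis within 38 mm of its centre); scanner flat and at rest across both ribs, its middle within 30 mm lengthwise and 42 mm across of the rest's, within 25 deg of the rest's x; both released (all of step 1 and x of scanner in the frame of rest between -0.03 and 0.03 m and y of scanner in the frame of rest between -0.042 and 0.042 m and z of scanner in the frame of rest between 0.017 and 0.027 m and angle between scanner's own z axis and vertical below 0.12 rad and angle between the x axis of scanner and the x axis of rest, either way round below 0.45 rad and linear speed of scanner below 0.02 m/s); the robot touches nothing.
It fails at once if the bottle leans more than 17 degrees (angle between bottle's own z axis and vertical above 0.3 rad).
It fails at once if the bottle is moved quickly or dropped (over 0.5 m/s) (linear speed of bottle above 0.5 m/s).
It fails at once if the scanner is flung or dropped (over 0.8 m/s) (linear speed of scanner above 0.8 m/s).
It fails at once if the scanner touches the bottle (contact force between scanner and bottle above 0.3 N).
It fails at once if the jar, cup or carton is moved more than 30 mm (distance of any of jar, cup, carton from where it was at the start of the episode above 0.03 m).
It also fails if it takes over 72 s, if anything falls off the work surface, if the arm or the gripper's body presses on something with over 40 N, if the wrist force passes 120 N, or if a joint passes its speed limit or range.

## Working session

There is one attempt and no reset: what is moved stays moved. The work goes in short steps, Python scripts to look and compute and a tool call to move; the robot and the scene stay as the last step left them, time stands still between calls to the robot, and variables do not carry over. Pictures are saved under pics/ and viewed, about 8 in all and at most 12, crops included, and the job is handed in when it is done.

Besides the shell and the picture viewer there is one more tool, called after ">>>" by a JSON object that holds its "fn" and its "kwargs", one argument or row to a line. servo_tool: Moves the arm, as the interface text tells. Its arguments: {"type":"object","properties":{"targets":{"type":"array","items":{"type":"array"}},"gripper":{"type":"number"}},"required":["targets"]}

```bash
mkdir -p pics; ls
python3 - <<'E'
from rig import telemetry, eyes, order, bot
import cv2,numpy as np
print(telemetry.read_state()); print([a for a in dir(bot) if a[0]!='_'])
for n in("scene","top"):
    c=eyes.capture(n); cv2.imwrite(f"pics/{n}0.png",c["pixels"]); print(n,np.round(c["intrinsics"],2).tolist(),np.round(c["extrinsics"],4).tolist())
E
```

```text
pics
{'time_s': 0.0, 'joint_positions': array([-7.84669118e+01,  3.02770309e+01,  8.21581577e+01, -1.55962625e-03,
        6.76859960e+01, -1.02273519e+01]), 'qvel': array([ 0.01516244, -0.13791749, -0.00172732, -0.02930781,  0.05727406,
        0.04937536]), 'tau': array([-6.71877478e-04, -4.40047967e+01, -1.76591527e+01,  6.34224457e-02,
        5.82743576e-02, -1.53711771e-04]), 'position': array([ 0.23157477, -0.57972604,  0.22158252]), 'tcp_rot': array([[ 9.28738253e-01,  3.70735831e-01, -4.47547525e-04],
       [ 3.70735935e-01, -9.28736019e-01,  2.06732935e-03],
       [ 3.50779558e-04, -2.08592980e-03, -9.99997763e-01]]), 'force': array([-0.00347746,  0.21953585, -0.49811717]), 'moment': array([ 0.02352963,  0.01350237, -0.02579942]), 'opening': 0.9976127288789288}
['PlanningError', 'tcp_to_grasp']
scene [[476.54, 0.0, 322.17], [0.0, 476.54, 202.34], [0.0, 0.0, 1.0]] [[-0.9681, -0.1371, 0.2098, 0.3659], [-0.25, 0.5861, -0.7707, 0.7913], [-0.0173, -0.7986, -0.6017, 0.7476], [0.0, 0.0, 0.0, 1.0]]
top [[415.39, 0.0, 319.03], [0.0, 415.39, 196.55], [0.0, 0.0, 1.0]] [[0.0033, -0.9977, 0.0672, 0.5078], [-1.0, -0.0028, 0.0084, -0.0162], [-0.0082, -0.0673, -0.9977, 1.1886], [0.0, 0.0, 0.0, 1.0]]
```

View pics/scene0.png

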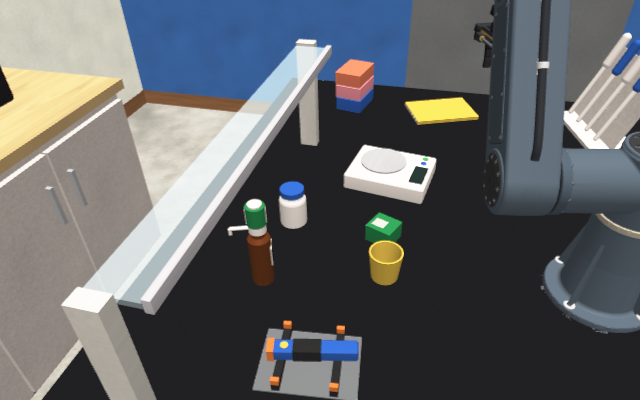

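View pics/top0.png

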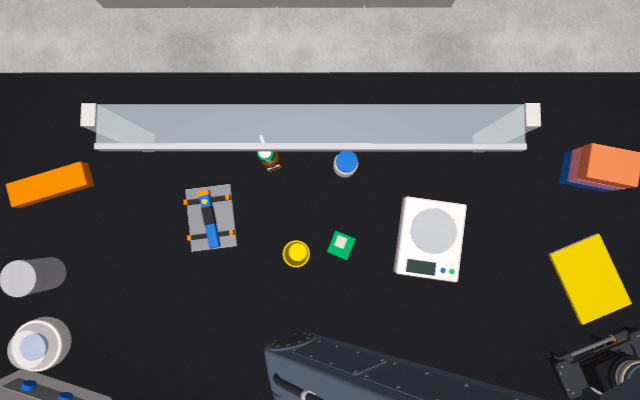

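The scene view shows the bottle (head near (256,215), spout tip near (231,231)), the scanner on its rest at (312,350), the balance on the robot's right (pan at (384,160)), and the cup and carton between them. The top view shows the pan at (434,231), the scanner around (208,219), and the head partly behind the rail at (265,155).

```bash
cat > h.py <<'E'
import cv2,numpy as np
from rig import telemetry, eyes, order, bot
def ray(c,uv):
    E=np.array(c["extrinsics"]);K=np.array(c["intrinsics"])
    d=E[:3,:3]@np.linalg.solve(K,[uv[0],uv[1],1.]); return E[:3,3],d
def onz(c,uv,z):
    o,d=ray(c,uv); return o+d*(z-o[2])/d[2]
def proj(c,p):
    E=np.array(c["extrinsics"]); q=np.array(c["intrinsics"])@(E[:3,:3].T@(np.asarray(p,float)-E[:3,3])); return q[:2]/q[2]
def tri(c1,u1,c2,u2):
    o1,d1=ray(c1,u1);o2,d2=ray(c2,u2)
    d1=d1/np.linalg.norm(d1);d2=d2/np.linalg.norm(d2)
    s=np.linalg.lstsq(np.c_[d1,-d2],o2-o1,rcond=None)[0]
    a,b=o1+s[0]*d1,o2+s[1]*d2; return (a+b)/2,np.linalg.norm(a-b)
def blobs(c,lo,hi,roi,amin=6):
    x0,y0,x1,y1=roi; hsv=cv2.cvtColor(c["pixels"][y0:y1,x0:x1],cv2.COLOR_BGR2HSV)
    m=cv2.inRange(hsv,np.array(lo),np.array(hi)); cs,_=cv2.findContours(m,cv2.RETR_EXTERNAL,cv2.CHAIN_APPROX_NONE)
    out=[]
    for k in cs:
        if len(k)<4: continue
        k=k+np.array([x0,y0]); M=cv2.minAreaRect(k.astype(np.float32)); 
        mm=np.zeros(c["pixels"].shape[:2],np.uint8); cv2.drawContours(mm,[k],-1,255,-1); ys,xs=np.nonzero(mm)
        if len(xs)>=amin: out.append((len(xs),(xs.mean(),ys.mean()),M,k))
    return sorted(out,key=lambda t:-t[0])
E
python3 - <<'E'
from h import *
S=eyes.capture("scene");T=eyes.capture("top")
np.set_printoptions(precision=4,suppress=True)
for nm,c,roi in(("S",S,(235,190,280,245)),("T",T,(250,140,285,175))):
    for b in blobs(c,(45,80,30),(85,255,255),roi)[:2]: print("green",nm,b[0],np.round(b[1],1),[np.round(q,1) for q in b[2]],onz(c,b[1],.175))
for nm,c,roi in(("S",S,(255,310,370,400)),("T",T,(175,175,245,255))):
    for b in blobs(c,(3,150,150),(15,255,255),roi)[:6]: print("orange",nm,b[0],np.round(b[1],1),onz(c,b[1],.034))
    for b in blobs(c,(100,120,60),(125,255,255),roi,20)[:3]: print("blue",nm,b[0],np.round(b[1],1),[np.round(q,1) for q in b[2]],onz(c,b[1],.045))
for nm,c,roi in(("S",S,(355,140,415,180)),("T",T,(405,203,462,258))):
    g=[b for b in blobs(c,(0,0,120),(179,60,215),roi,100)]
    for b in g[:2]: print("pan",nm,b[0],np.round(b[1],1),cv2.boundingRect(b[3].astype(np.int32)),onz(c,b[1],.06))
for b in blobs(T,(0,0,200),(179,40,255),(390,190,475,290),100)[:1]: print("balance",[np.round(q,1) for q in b[2]],[onz(T,p,.046)[:2] for p in cv2.boxPoints(b[2])])
for n,lo,hi,roi,z in(("jar",(100,120,60),(125,255,255),(325,145,365,185),.1),("cup",(20,120,100),(35,255,255),(275,235,320,275),.06),("carton",(45,80,30),(85,255,255),(320,225,360,265),.045)):
    for b in blobs(T,lo,hi,roi,50)[:1]: print(n,np.round(b[1],1),onz(T,b[1],z))
a=cv2.resize(S["pixels"][190:290,220:290],None,fx=5.5,fy=5.5,interpolation=cv2.INTER_CUBIC); b=cv2.resize(T["pixels"][125:180,245:290],None,fx=9,fy=10,interpolation=cv2.INTER_CUBIC)
b=cv2.resize(b,(int(b.shape[1]),550)); cv2.imwrite("pics/crop1.png",np.hstack([a,b]))
E
```

```text
green S 402 [255.1 216.5] [array([254.8, 214.7]), array([27.5, 21.2]), np.float64(82.9)] [0.6801 0.1314 0.175 ]
green T 90 [266.3 156.4] [array([265. , 156.5]), array([11., 18.]), np.float64(90.0)] [0.675  0.1227 0.175 ]
orange S 137 [269.6 349.1] [0.5975 0.3165 0.034 ]
orange S 69 [333.7 386.6] [0.4703 0.3604 0.034 ]
orange S 65 [274.1 380.3] [0.5695 0.3729 0.034 ]
orange S 57 [340.3 328.9] [0.4856 0.2442 0.034 ]
orange S 57 [287.1 324. ] [0.5842 0.2566 0.034 ]
blue S 760 [338.8 350.1] [array([338.5, 350. ]), array([20., 37.]), np.float64(90.0)] [0.4762 0.2971 0.045 ]
blue S 392 [283.  349.1] [array([283., 349.]), array([20., 20.]), np.float64(90.0)] [0.571  0.3184 0.045 ]
blue T 265 [212.3 235.2] [array([212.4, 235.4]), array([23.8, 12.1]), np.float64(76.0)] [0.4775 0.2865 0.045 ]
blue T 136 [205.1 200.7] [array([205.2, 200.7]), array([11.6, 12.1]), np.float64(76.0)] [0.5724 0.3082 0.045 ]
pan T 1249 [435.9 232.3] (412, 208, 44, 46) [ 0.4881 -0.3227  0.06  ]
balance [array([431.2, 238.8]), array([62.2, 78.3]), np.float64(7.3)] [array([ 0.3753, -0.2149]), array([ 0.587, -0.244]), array([ 0.5658, -0.4128]), array([ 0.3549, -0.3817])]
jar [346.5 160.6] [ 0.6764 -0.0792  0.1   ]
cup [295.7 253.3] [0.43   0.0557 0.06  ]
carton [340.6 245. ] [ 0.4522 -0.066   0.045 ]
```

View pics/crop1.png

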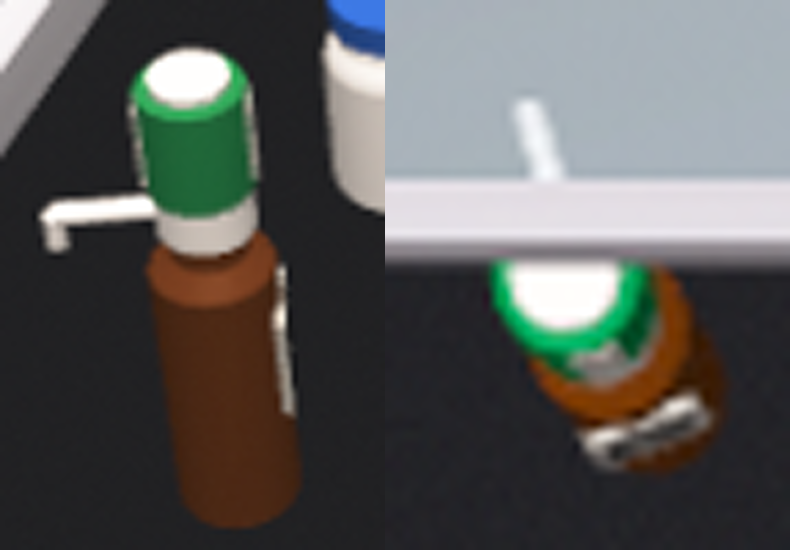

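Run:
```python
from h import *
np.set_printoptions(precision=4,suppress=True)
S=eyes.capture("scene");T=eyes.capture("top")
for n,c,p,z in(("disc S",S,(254,204.2),.202),("disc T",T,(265,151.9),.202),("base S",S,(263.6,279),0),("tip T",T,(260.8,135.5),.146),("tip S",S,(228.7,228.5),.146)): print(n,onz(c,p,z))
print("tip tri",tri(S,(228.7,228.5),T,(260.8,135.5)),"disc",tri(S,(254,204.2),T,(265,151.9)))
ax=np.mean([onz(S,(254,204.2),.202),onz(T,(265,151.9),.202),onz(S,(263.6,279),0)],axis=0)
tip=tri(S,(228.7,228.5),T,(260.8,135.5))[0]; print("axis",ax,"yaw",np.degrees(np.arctan2(tip[1]-ax[1],tip[0]-ax[0])),"spoutlen",np.linalg.norm((tip-ax)[:2]))
# shelf rail front edge top, in T at columns 200,400
for x in(150,265,450):
    col=T["pixels"][135:165,x].astype(int).sum(1); print(x,col.tolist())
# rest from four stops
st=np.array([[.4703,.3604],[.5695,.3729],[.4856,.2442],[.5842,.2566]]); d=(st[1]-st[0]+st[3]-st[2])/2; print("rest S",st.mean(0),np.degrees(np.arctan2(d[1],d[0])))
for b in blobs(T,(3,120,120),(18,255,255),(175,175,245,255),3): print("orT",b[0],np.round(b[1],1),onz(T,b[1],.034)[:2])
hsv=cv2.cvtColor(S["pixels"],cv2.COLOR_BGR2HSV)[160,350:440]; print(hsv[::4].tolist())
```

```text
disc S [0.6809 0.1277 0.202 ]
disc T [0.6814 0.1222 0.202 ]
base S [0.6809 0.1283 0.    ]
tip T [0.7333 0.1412 0.146 ]
tip S [0.7333 0.1454 0.146 ]
tip tri (array([0.7346, 0.1419, 0.1428]), np.float64(0.0011935814803431337)) disc (array([0.6826, 0.1229, 0.1981]), np.float64(0.001065863743052703))
axis [0.681  0.126  0.1347] yaw 16.500046698478567 spoutlen 0.05585855144814265
150 [586, 587, 586, 587, 585, 585, 584, 585, 630, 665, 675, 671, 669, 667, 388, 359, 371, 138, 111, 105, 112, 110, 111, 108, 109, 111, 102, 108, 108, 104]
265 [536, 535, 535, 536, 535, 538, 539, 561, 675, 672, 678, 680, 679, 677, 465, 369, 595, 756, 759, 758, 759, 759, 675, 366, 288, 273, 272, 152, 233, 188]
450 [524, 521, 523, 521, 521, 522, 522, 524, 574, 661, 676, 677, 676, 682, 520, 371, 239, 119, 113, 108, 106, 113, 109, 106, 106, 106, 112, 106, 103, 101]
rest S [0.5274 0.3085] 7.1749224467258195
orT 50 [203.5 192.3] [0.5967 0.3164]
orT 24 [184.8 202. ] [0.5693 0.368 ]
orT 24 [226.7 196.8] [0.5842 0.2512]
orT 22 [188.5 237.3] [0.4714 0.3553]
orT 14 [230.6 232. ] [0.4863 0.2384]
[[120, 15, 35], [20, 3, 254], [15, 2, 255], [20, 3, 233], [20, 3, 233], [20, 3, 235], [20, 3, 233], [20, 3, 235], [30, 3, 233], [30, 2, 232], [20, 3, 231], [20, 3, 232], [10, 3, 231], [20, 3, 232], [18, 5, 252], [15, 2, 255], [15, 2, 255], [15, 2, 255], [15, 2, 254], [59, 72, 198], [15, 2, 255], [15, 2, 254], [120, 15, 34]]
```

```bash
cat >> h.py <<'E'
from scipy.spatial.transform import Rotation as R
def tool(psi,phi):  # heading, lean from vertical (deg), jaws level
    a,b=np.radians([psi,phi]); c,s,C,L=np.cos(a),np.sin(a),np.cos(b),np.sin(b)
    return np.array([[C*c,s,L*c],[C*s,-c,L*s],[L,0,-C]])
def delta(p,Rt,st=None):
    st=st or telemetry.read_state(); R0=np.array(st["tcp_rot"])
    return R0.T@(np.asarray(p)-st["position"]), R.from_matrix(R0.T@Rt).as_rotvec()
def show(p,Rt,label=""):
    d,w=delta(p,Rt); print(label,"d",np.round(d,4).tolist(),"w",np.round(w,4).tolist(),"len %.3f ang %.1f"%(np.linalg.norm(d),np.degrees(np.linalg.norm(w))))
def rows(p,Rt,n,hold=0):  # minimum-jerk blend, rounded
    d,w=delta(p,Rt); t=np.arange(1,n+1)/n; s=10*t**3-15*t**4+6*t**5 if n>3 else t
    r=[[np.round(k*d,3).tolist(),np.round(k*w,3).tolist()] for k in s]; r+=[r[-1]]*hold
    import json
    for i in range(0,len(r),12): print(json.dumps(r[i:i+12]))
E
python3 - <<'E'
from h import *
np.set_printoptions(precision=4,suppress=True)
S=eyes.capture("scene");T=eyes.capture("top")
# pan ellipse: grey 225-240 vs white >245
for c,roi in((S,(355,140,415,180)),(T,(405,203,462,258))):
    g=cv2.cvtColor(c["pixels"],cv2.COLOR_BGR2GRAY)[roi[1]:roi[3],roi[0]:roi[2]]; print(g[g.shape[0]//2,::3].tolist())
    m=cv2.inRange(g,150,240); m=cv2.morphologyEx(m,cv2.MORPH_OPEN,np.ones((5,5))); k=max(cv2.findContours(m,cv2.RETR_EXTERNAL,cv2.CHAIN_APPROX_NONE)[0],key=cv2.contourArea)
    e=cv2.fitEllipse(cv2.convexHull(k)); u=(e[0][0]+roi[0],e[0][1]+roi[1]); print(u,e[1],onz(c,u,.06))
z=tool(16,42); G=np.array([.681,.1255,.177]); 
show(G+(.019-.12)*z[:,2],z)
E
```

```text
[254, 254, 231, 232, 231, 234, 234, 232, 234, 232, 231, 229, 231, 231, 229, 232, 230, 250, 254, 254]
(383.46721839904785, 160.84819412231445) (25.439361572265625, 45.66831970214844) [ 0.491  -0.3074  0.06  ]
[253, 253, 202, 212, 210, 209, 209, 210, 211, 211, 210, 210, 210, 211, 211, 210, 209, 218, 251]
(433.2916717529297, 230.689546585083) (45.908138275146484, 47.21508026123047) [ 0.4923 -0.3158  0.06  ]
 d [0.6117, -0.4958, -0.0295] w [-0.0372, 0.7324, 0.0959] len 0.788 ang 42.4
```

>>> {"fn": "servo_tool", "kwargs": {
  "targets": [
    [[0.2,-0.17,-0.06],[0,0.1,0]],
    [[0.612,-0.496,-0.03],[-0.037,0.732,0.096]],
    [[0.612,-0.496,-0.03],[-0.037,0.732,0.096]],
    [[0.612,-0.496,-0.03],[-0.037,0.732,0.096]],
    [[0.612,-0.496,-0.03],[-0.037,0.732,0.096]],
    [[0.612,-0.496,-0.03],[-0.037,0.732,0.096]],
    [[0.612,-0.496,-0.03],[-0.037,0.732,0.096]],
    [[0.612,-0.496,-0.03],[-0.037,0.732,0.096]],
    [[0.612,-0.496,-0.03],[-0.037,0.732,0.096]],
    [[0.612,-0.496,-0.03],[-0.037,0.732,0.096]],
    [[0.612,-0.496,-0.03],[-0.037,0.732,0.096]],
    [[0.612,-0.496,-0.03],[-0.037,0.732,0.096]]
  ],
  "gripper": 0.087
}}

```text
time_s: 1.9
position: [0.598, 0.0746, 0.2523]
tcp_rot: [[0.714, 0.275, 0.644], [0.205, -0.961, 0.184], [0.67, 0.001, -0.743]]
force: [0.7, -1.0, 0.7]
opening: 0.999
```

Run:
```python
from h import *
s=telemetry.read_state();print(s["time_s"],s["joint_positions"].round(1),s["position"].round(4),s["qvel"].round(1))
z=tool(16,42); G=np.array([.681,.1255,.177]); show(G+(.019-.12)*z[:,2],z)
```

```text
1.9 [-13.4  18.1 115.8  68.4  20.7   0.2] [0.598  0.0746 0.2523] [ 75.4  14.9 -32.  -23.1 -45.6  83.2]
 d [0.0193, -0.0261, 0.0178] w [0.0011, -0.001, 0.0003] len 0.037 ang 0.1
```

>>> {"fn": "servo_tool", "kwargs": {
  "targets": [
    [[0,0,0],[0,0,0]],
    [[0,0,0],[0,0,0]],
    [[0,0,0],[0,0,0]]
  ]
}}

```text
time_s: 2.28
position: [0.5965, 0.0707, 0.2515]
tcp_rot: [[0.716, 0.272, 0.643], [0.203, -0.962, 0.182], [0.668, 0.0, -0.744]]
force: [-0.8, -0.9, -0.5]
opening: 1.001
```

Run:
```python
from h import *
s=telemetry.read_state();print(s["time_s"],s["joint_positions"].round(1),s["position"].round(4),s["tcp_rot"].round(3).tolist(),s["qvel"].round(1))
S=eyes.capture("scene");T=eyes.capture("top")
print("tcp proj",proj(S,s["position"]),proj(T,s["position"]))
w=s["position"]; Rt=s["tcp_rot"]
a=S["pixels"].copy();b=T["pixels"].copy()
for c,im in((S,a),(T,b)):
    for k in(-1,1): q=proj(c,w+Rt[:,1]*k*.0435); print(q.round(1)); im[int(round(q[1])),int(round(q[0]))]=(255,0,255)
a=cv2.resize(a[150:290,200:340],(560,560),interpolation=cv2.INTER_NEAREST);b=cv2.resize(b[110:250,215:275+0],(240,560),interpolation=cv2.INTER_NEAREST)
cv2.imwrite("pics/c2.png",np.hstack([a,b]))
z=tool(16,42); G=np.array([.681,.1255,.177]); show(G+(.019-.12)*z[:,2],z)
```

```text
2.275 [-13.9  18.1 116.   68.5  20.9  -0.2] [0.5965 0.0707 0.2515] [[0.716, 0.272, 0.643], [0.203, -0.962, 0.182], [0.668, 0.0, -0.744]] [-0.9 -0.  -0.   0.1  0.1  0.1]
tcp proj [303.92842456 171.79067383] [284.22589113 185.1989604 ]
[303.8 184.9]
[304.1 159.6]
[265.7 190.4]
[302.7 180. ]
 d [0.0215, -0.0299, 0.0187] w [0.0027, 0.0007, -0.0029] len 0.041 ang 0.2
```

View pics/c2.png

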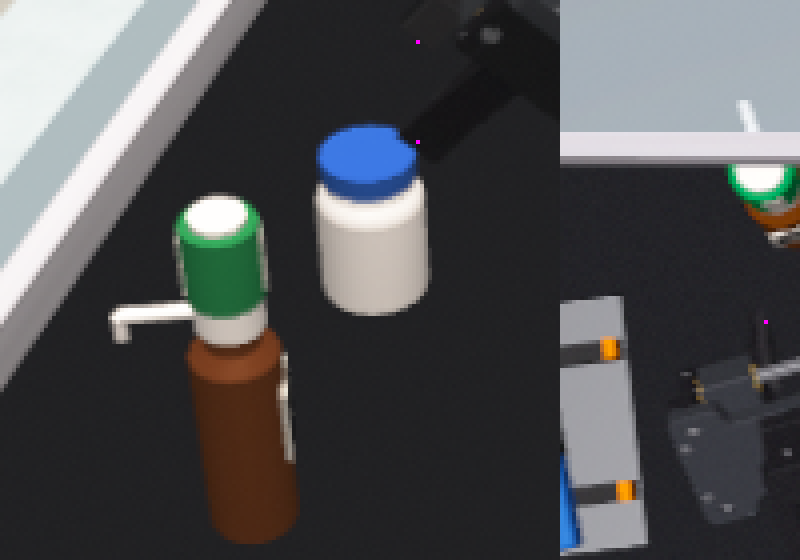

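The crop shows the tips at the projected TCP (magenta dots) within about a pixel in both views, and the bottle still upright. I go around the head, stopping about 10 mm short to look.

>>> {"fn": "servo_tool", "kwargs": {
  "targets": [
    [[0.011,-0.016,0.01],[0,0,0]],
    [[0.0215,-0.03,0.019],[0.003,0,-0.003]],
    [[0.0215,-0.03,0.029],[0.003,0,-0.003]],
    [[0.0215,-0.03,0.044],[0.003,0,-0.003]],
    [[0.0215,-0.03,0.059],[0.003,0,-0.003]],
    [[0.0215,-0.03,0.074],[0.003,0,-0.003]],
    [[0.0215,-0.03,0.089],[0.003,0,-0.003]],
    [[0.0215,-0.03,0.104],[0.003,0,-0.003]],
    [[0.0215,-0.03,0.117],[0.003,0,-0.003]],
    [[0.0215,-0.03,0.127],[0.003,0,-0.003]],
    [[0.0215,-0.03,0.129],[0.003,0,-0.003]],
    [[0.0215,-0.03,0.129],[0.003,0,-0.003]]
  ]
}}

```text
time_s: 3.88
position: [0.6869, 0.1292, 0.1702]
tcp_rot: [[0.714, 0.279, 0.642], [0.207, -0.96, 0.187], [0.669, -0.0, -0.744]]
force: [-0.0, 0.4, -0.3]
opening: 0.999
```

Run:
```python
from h import *
s=telemetry.read_state();print(s["time_s"],s["joint_positions"].round(1),s["position"].round(4),s["qvel"].round(1),s["force"].round(1))
S=eyes.capture("scene");T=eyes.capture("top")
a=cv2.resize(S["pixels"][170:270,215:295],(440,550),interpolation=cv2.INTER_CUBIC);b=cv2.resize(T["pixels"][125:195,245:290],(354,550),interpolation=cv2.INTER_CUBIC)
cv2.imwrite("pics/c3.png",np.clip(1.5*np.hstack([a,b]).astype(float)+25,0,255).astype(np.uint8))
z=tool(16,42); G=np.array([.681,.1255,.177]); show(G+.019*z[:,2],z)
```

```text
3.875 [ -4.6  32.6 107.1  88.8  13.7 -14.5] [0.6869 0.1292 0.1702] [ 0.4 -0.5  0.1 -0.1 -0.   0.1] [-0.   0.4 -0.3]
 d [-0.0006, 0.0022, 0.0097] w [-0.0026, 0.0001, 0.0029] len 0.010 ang 0.2
```

View pics/c3.png

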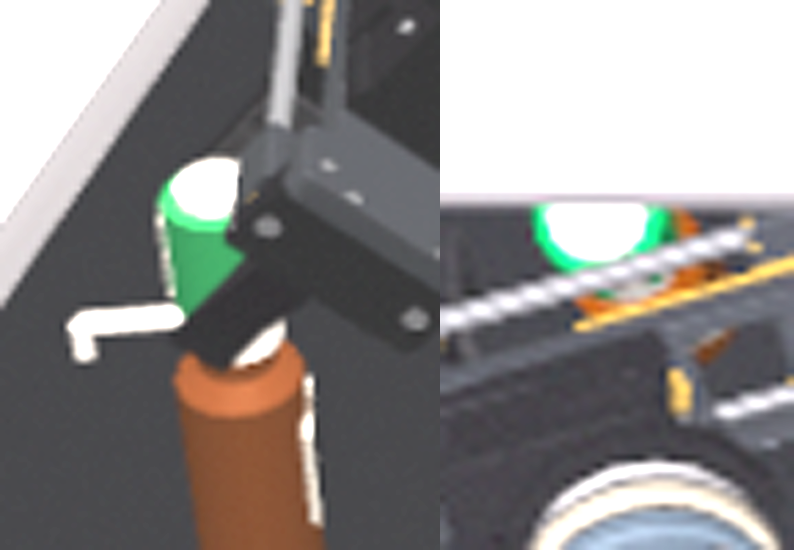

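The +y finger lies beside the lower part of the head, and the top view shows the head between the jaws at (262,153). No contact yet; I move in the last 10 mm and part-close.

>>> {"fn": "servo_tool", "kwargs": {
  "targets": [
    [[0,0.001,0.005],[0,0,0]],
    [[-0.0005,0.002,0.0095],[-0.0026,0,0.003]],
    [[-0.0005,0.002,0.0095],[-0.0026,0,0.003]],
    [[-0.0005,0.002,0.0095],[-0.0026,0,0.003]]
  ]
}}

```text
time_s: 4.47
position: [0.6932, 0.1295, 0.1626]
tcp_rot: [[0.715, 0.276, 0.643], [0.205, -0.961, 0.185], [0.669, -0.0, -0.744]]
force: [-0.3, 0.3, -0.4]
opening: 0.999
```

```bash
cat > disc.py <<'E'
from h import *
T=eyes.capture("top"); S=eyes.capture("scene"); s=telemetry.read_state()
for n,c,roi in(("T",T,(255,151,280,165)),("S",S,(235,190,275,230))):
    for b in blobs(c,(45,80,30),(85,255,255),roi)[:1]: print(n,b[0],"centroid",np.round(b[1],2),"bbox",cv2.boundingRect(b[3].astype(np.int32)))
print("op",s["opening"]*.087,s["position"].round(4),s["force"].round(2),s["joint_positions"].round(1))
E
python3 disc.py
```

```text
T 18 centroid [257.67 154.11] bbox (256, 151, 5, 7)
S 155 centroid [249.06 215.35] bbox (243, 202, 14, 25)
op 0.08702338757763785 [0.6932 0.1295 0.1628] [-0.17  0.42  0.1 ] [ -4.4  33.7 106.4  91.   13.5 -16.5]
```

>>> {"fn": "servo_tool", "kwargs": {
  "targets": [
    [[0,0,0],[0,0,0]],
    [[0,0,0],[0,0,0]],
    [[0,0,0],[0,0,0]],
    [[0,0,0],[0,0,0]]
  ],
  "gripper": 0.05
}}

```text
time_s: 5.08
position: [0.6932, 0.1294, 0.1628]
tcp_rot: [[0.715, 0.276, 0.643], [0.205, -0.961, 0.185], [0.669, -0.0, -0.743]]
force: [0.1, -0.1, -0.0]
opening: 0.636
```

```bash
python3 disc.py
```

```text
T 18 centroid [257.67 154.11] bbox (256, 151, 5, 7)
S 119 centroid [248.52 212.87] bbox (243, 202, 14, 22)
op 0.052140869279220306 [0.6933 0.1294 0.1628] [-0.8  -0.35  0.56] [ -4.4  33.7 106.4  91.   13.5 -16.5]
```

>>> {"fn": "servo_tool", "kwargs": {
  "targets": [
    [[0,0,0],[0,0,0]],
    [[0,0,0],[0,0,0]]
  ],
  "gripper": 0.044
}}

```text
time_s: 5.42
position: [0.6932, 0.1294, 0.1627]
tcp_rot: [[0.715, 0.276, 0.643], [0.205, -0.961, 0.185], [0.669, -0.0, -0.743]]
force: [-1.2, -0.6, -0.2]
opening: 0.516
```

```bash
python3 disc.py
```

```text
T 18 centroid [257.67 154.11] bbox (256, 151, 5, 7)
S 110 centroid [248.35 212.37] bbox (243, 202, 14, 21)
op 0.04410257371824689 [0.6932 0.1294 0.1628] [-0.68  0.17 -0.24] [ -4.4  33.7 106.4  91.   13.5 -16.5]
```

>>> {"fn": "servo_tool", "kwargs": {
  "targets": [
    [[0,0,0],[0,0,0]],
    [[0,0,0],[0,0,0]],
    [[0,0,0],[0,0,0]],
    [[0,0,0],[0,0,0]]
  ],
  "gripper": 0.025
}}

```text
time_s: 6.02
position: [0.6933, 0.1292, 0.1628]
tcp_rot: [[0.715, 0.276, 0.643], [0.205, -0.961, 0.184], [0.669, 0.0, -0.743]]
force: [-0.0, -1.7, 0.3]
opening: 0.456
```

```bash
python3 disc.py
python3 - <<'E'
from h import *
s=telemetry.read_state(); p=s["position"]; Rt=s["tcp_rot"]
rows(p+[0,0,.006],Rt,3); rows(p+[-.125,-.02,.05],Rt,14)
E
```

```text
T 18 centroid [257.44 154.22] bbox (256, 151, 5, 7)
S 102 centroid [248.28 212.26] bbox (243, 203, 14, 19)
op 0.03929623181875093 [0.6933 0.1292 0.1628] [-0.01 -0.81 -0.14] [ -4.4  33.7 106.4  91.   13.5 -16.5]
[[[0.001, 0.0, -0.001], [0.0, 0.0, 0.0]], [[0.003, 0.0, -0.003], [0.0, 0.0, 0.0]], [[0.004, 0.0, -0.004], [0.0, 0.0, 0.0]]]
[[[-0.0, -0.0, -0.0], [0.0, 0.0, 0.0]], [[-0.001, -0.0, -0.003], [0.0, 0.0, 0.0]], [[-0.004, -0.001, -0.008], [0.0, 0.0, 0.0]], [[-0.009, -0.002, -0.018], [0.0, 0.0, 0.0]], [[-0.015, -0.004, -0.03], [0.0, 0.0, 0.0]], [[-0.022, -0.006, -0.045], [0.0, 0.0, 0.0]], [[-0.03, -0.008, -0.061], [0.0, 0.0, 0.0]], [[-0.038, -0.01, -0.077], [0.0, 0.0, 0.0]], [[-0.045, -0.011, -0.091], [0.0, 0.0, 0.0]], [[-0.051, -0.013, -0.104], [0.0, 0.0, 0.0]], [[-0.056, -0.014, -0.113], [0.0, 0.0, 0.0]], [[-0.059, -0.015, -0.118], [0.0, 0.0, 0.0]]]
[[[-0.06, -0.015, -0.121], [0.0, 0.0, 0.0]], [[-0.06, -0.015, -0.121], [0.0, 0.0, 0.0]]]
```

>>> {"fn": "servo_tool", "kwargs": {
  "targets": [
    [[0.001,0,-0.001],[0,0,0]],
    [[0.003,0,-0.003],[0,0,0]],
    [[0.005,0,-0.005],[0,0,0]],
    [[0.006,0,-0.006],[0,0,0]],
    [[0.006,0,-0.006],[0,0,0]]
  ]
}}

```text
time_s: 6.75
position: [0.6936, 0.1296, 0.1714]
tcp_rot: [[0.714, 0.276, 0.643], [0.205, -0.961, 0.185], [0.669, -0.0, -0.743]]
force: [0.2, -0.1, -4.6]
opening: 0.454
```

>>> {"fn": "servo_tool", "kwargs": {
  "targets": [
    [[-0.001,0,-0.003],[0,0,0]],
    [[-0.004,-0.001,-0.008],[0,0,0]],
    [[-0.009,-0.002,-0.018],[0,0,0]],
    [[-0.015,-0.004,-0.03],[0,0,0]],
    [[-0.022,-0.006,-0.045],[0,0,0]],
    [[-0.03,-0.008,-0.061],[0,0,0]],
    [[-0.038,-0.01,-0.077],[0,0,0]],
    [[-0.045,-0.011,-0.091],[0,0,0]],
    [[-0.051,-0.013,-0.104],[0,0,0]],
    [[-0.056,-0.014,-0.113],[0,0,0]],
    [[-0.06,-0.015,-0.12],[0,0,0]],
    [[-0.06,-0.015,-0.12],[0,0,0]]
  ]
}}

```text
time_s: 8.25
position: [0.5691, 0.1094, 0.2205]
tcp_rot: [[0.715, 0.276, 0.643], [0.205, -0.961, 0.185], [0.669, -0.0, -0.743]]
force: [0.1, 0.5, -4.3]
opening: 0.449
```

Run:
```python
from h import *
np.set_printoptions(precision=4,suppress=True)
s=telemetry.read_state(); p=s["position"]; print(p,s["joint_positions"].round(1),s["force"].round(1),s["opening"]*.087,s["qvel"].round(1))
S=eyes.capture("scene");T=eyes.capture("top")
cv2.imwrite("pics/c4.png",cv2.resize(S["pixels"][150:310,200:360],(560,560),interpolation=cv2.INTER_CUBIC))
```

```text
[0.5691 0.1094 0.2205] [ -9.   20.4 121.1  92.4  16.5 -21.6] [ 0.1  0.5 -4.3] 0.0390264511113433 [ 0.1  0.8 -1.3  0.2  0.   0.1]
```

View pics/c4.png

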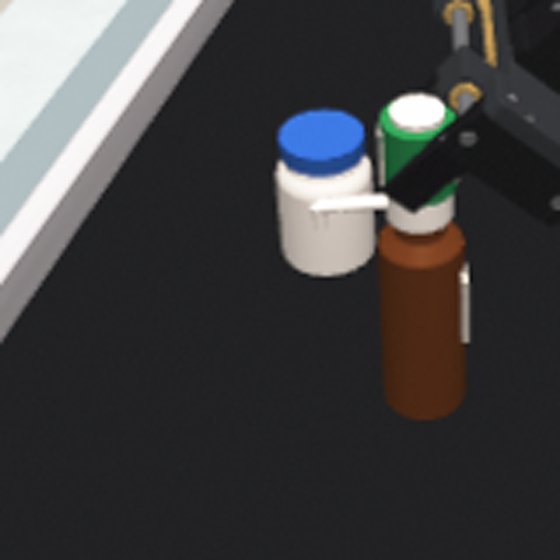

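The bottle hangs upright at (423,300) in the crop, clear of the jar. Now the carry to the pan.

```bash
cat >> h.py <<'E'
import json
def chain(poses,st,split):  # poses: list of (p,R); rows relative to each call's start
    p0,R0=np.array(st["position"]),np.array(st["tcp_rot"]); i=0
    for n in split:
        out=[[np.round(R0.T@(p-p0),4).tolist(),np.round(R.from_matrix(R0.T@Q).as_rotvec(),3).tolist()] for p,Q in poses[i:i+n]]
        print(json.dumps(out)); p0,R0=poses[i+n-1]; i+=n
E
python3 - <<'E'
from h import *
s=telemetry.read_state(); R0=s["tcp_rot"]; psi0=np.degrees(np.arctan2(R0[1,2],R0[0,2])); phi=np.degrees(np.arccos(-R0[2,2]));print(psi0,phi)
g0=s["position"]-.019*R0[:,2]; g1=np.array([.492,-.312,g0[2]+.024]); N=30; P=[]
for k in range(1,N+1):
    t=k/N; q=10*t**3-15*t**4+6*t**5; A=R.from_euler('z',-41*q,degrees=True).as_matrix()@R0
    P.append((g0+q*(g1-g0)+.019*A[:,2],A))
chain(P,s,(12,12,6))
E
```

```text
16.00660555948596 42.00441525221666
[[[-0.0, 0.0001, -0.0], [-0.0, -0.0, 0.0]], [[-0.0003, 0.0011, -0.0004], [-0.001, -0.0, 0.001]], [[-0.001, 0.0034, -0.0012], [-0.004, -0.0, 0.005]], [[-0.0022, 0.0075, -0.0026], [-0.009, -0.0, 0.01]], [[-0.0041, 0.0139, -0.0049], [-0.017, -0.0, 0.019]], [[-0.0068, 0.0227, -0.008], [-0.028, -0.0, 0.031]], [[-0.0101, 0.0341, -0.0119], [-0.042, -0.0, 0.046]], [[-0.0142, 0.0479, -0.0168], [-0.058, -0.0, 0.065]], [[-0.0191, 0.064, -0.0224], [-0.078, -0.0, 0.087]], [[-0.0246, 0.0824, -0.0289], [-0.101, -0.0, 0.112]], [[-0.0306, 0.1027, -0.036], [-0.125, -0.0, 0.139]], [[-0.0372, 0.1246, -0.0438], [-0.152, -0.0, 0.169]]]
[[[-0.0029, 0.025, -0.0045], [-0.028, -0.0, 0.031]], [[-0.0059, 0.0509, -0.0092], [-0.058, -0.0, 0.064]], [[-0.009, 0.0772, -0.014], [-0.087, -0.0, 0.097]], [[-0.0121, 0.1036, -0.0188], [-0.117, -0.0, 0.13]], [[-0.0152, 0.1295, -0.0236], [-0.147, -0.0, 0.163]], [[-0.0182, 0.1544, -0.0282], [-0.175, -0.0, 0.194]], [[-0.021, 0.178, -0.0325], [-0.202, -0.0, 0.224]], [[-0.0237, 0.1999, -0.0366], [-0.226, -0.0, 0.251]], [[-0.0261, 0.2196, -0.0402], [-0.249, -0.0, 0.276]], [[-0.0282, 0.237, -0.0435], [-0.268, -0.0, 0.298]], [[-0.03, 0.2519, -0.0462], [-0.285, -0.0, 0.317]], [[-0.0315, 0.264, -0.0485], [-0.299, -0.0, 0.332]]]
[[[0.002, 0.0094, 0.0011], [-0.011, -0.0, 0.012]], [[0.0035, 0.0163, 0.0019], [-0.019, -0.0, 0.021]], [[0.0045, 0.0207, 0.0024], [-0.024, -0.0, 0.026]], [[0.005, 0.0232, 0.0027], [-0.026, -0.0, 0.029]], [[0.0052, 0.0242, 0.0028], [-0.028, -0.0, 0.031]], [[0.0052, 0.0243, 0.0028], [-0.028, -0.0, 0.031]]]
```

>>> {"fn": "servo_tool", "kwargs": {
  "targets": [
    [[-0.0003,0.001,-0.0004],[-0.001,0,0.001]],
    [[-0.001,0.0034,-0.0012],[-0.004,0,0.005]],
    [[-0.0022,0.0075,-0.0026],[-0.009,0,0.01]],
    [[-0.0041,0.0139,-0.0049],[-0.017,0,0.019]],
    [[-0.0068,0.0227,-0.008],[-0.028,0,0.031]],
    [[-0.0101,0.0341,-0.0119],[-0.042,0,0.046]],
    [[-0.0142,0.0479,-0.0168],[-0.058,0,0.065]],
    [[-0.0191,0.064,-0.0224],[-0.078,0,0.087]],
    [[-0.0246,0.0824,-0.0289],[-0.101,0,0.112]],
    [[-0.0306,0.1027,-0.036],[-0.125,0,0.139]],
    [[-0.0372,0.1246,-0.0438],[-0.152,0,0.169]]
  ]
}}

```text
time_s: 9.72
position: [0.5488, -0.0276, 0.2281]
tcp_rot: [[0.743, 0.049, 0.668], [0.037, -0.999, 0.033], [0.669, 0.0, -0.743]]
force: [0.1, 0.1, -5.0]
opening: 0.45
```

>>> {"fn": "servo_tool", "kwargs": {
  "targets": [
    [[-0.0029,0.025,-0.0045],[-0.028,0,0.031]],
    [[-0.0059,0.0509,-0.0092],[-0.058,0,0.064]],
    [[-0.009,0.0772,-0.014],[-0.087,0,0.097]],
    [[-0.0121,0.1036,-0.0188],[-0.117,0,0.13]],
    [[-0.0152,0.1295,-0.0236],[-0.147,0,0.163]],
    [[-0.0182,0.1544,-0.0282],[-0.175,0,0.194]],
    [[-0.021,0.178,-0.0325],[-0.202,0,0.224]],
    [[-0.0237,0.1999,-0.0366],[-0.226,0,0.251]],
    [[-0.0261,0.2196,-0.0402],[-0.249,0,0.276]],
    [[-0.0282,0.237,-0.0435],[-0.268,0,0.298]],
    [[-0.03,0.2519,-0.0462],[-0.285,0,0.317]],
    [[-0.0315,0.264,-0.0485],[-0.299,0,0.332]]
  ]
}}

```text
time_s: 11.22
position: [0.507, -0.2932, 0.2429]
tcp_rot: [[0.686, -0.386, 0.617], [-0.287, -0.923, -0.258], [0.669, -0.0, -0.743]]
force: [0.7, 0.5, -4.4]
opening: 0.448
```

>>> {"fn": "servo_tool", "kwargs": {
  "targets": [
    [[0.002,0.0094,0.0011],[-0.011,0,0.012]],
    [[0.0035,0.0163,0.0019],[-0.019,0,0.021]],
    [[0.0045,0.0207,0.0024],[-0.024,0,0.026]],
    [[0.005,0.0232,0.0027],[-0.026,0,0.029]],
    [[0.0052,0.0243,0.0028],[-0.028,0,0.031]],
    [[0.0052,0.0243,0.0028],[-0.028,0,0.031]]
  ]
}}

```text
time_s: 11.98
position: [0.5031, -0.3169, 0.2443]
tcp_rot: [[0.674, -0.422, 0.606], [-0.314, -0.906, -0.283], [0.669, -0.0, -0.744]]
force: [-0.2, -0.1, -4.4]
opening: 0.453
```

Run:
```python
from h import *
np.set_printoptions(precision=4,suppress=True)
s=telemetry.read_state(); p=s["position"]; Rt=s["tcp_rot"]; print(s["time_s"],p,"grasp",p-.019*Rt[:,2],s["joint_positions"].round(1),s["force"].round(1),s["opening"]*.087,s["qvel"].round(1))
print("base z est",p[2]-.1628)
S=eyes.capture("scene");T=eyes.capture("top")
cv2.imwrite("pics/c5.png",np.hstack([cv2.resize(S["pixels"][80:220,310:450],(400,400),interpolation=cv2.INTER_CUBIC),cv2.resize(T["pixels"][180:320,370:510],(400,400),interpolation=cv2.INTER_CUBIC)]))
```

```text
11.975 [ 0.5031 -0.3169  0.2443] grasp [ 0.4915 -0.3116  0.2584] [-52.4  18.4 117.4  73.4  18.7  -3.6] [-0.2 -0.1 -4.4] 0.03942234918304321 [ 0.  -0.1  0.1 -0.1  0.1  0. ]
base z est 0.08146306046089077
```

View pics/c5.png

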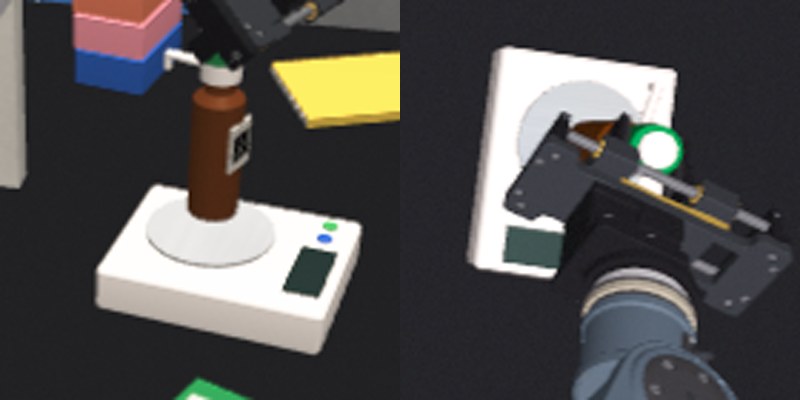

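The bottle is upright above the pan in both views. I lower it.

>>> {"fn": "servo_tool", "kwargs": {
  "targets": [
    [[-0.0013,0,0.0015],[0,0,0]],
    [[-0.0033,0,0.0037],[0,0,0]],
    [[-0.0054,0,0.006],[0,0,0]],
    [[-0.0074,0,0.0082],[0,0,0]],
    [[-0.0094,0,0.0104],[0,0,0]],
    [[-0.0114,0,0.0126],[0,0,0]],
    [[-0.0127,0,0.0141],[0,0,0]],
    [[-0.0127,0,0.0141],[0,0,0]]
  ]
}}

```text
time_s: 13.08
position: [0.503, -0.3171, 0.2251]
tcp_rot: [[0.674, -0.423, 0.606], [-0.314, -0.906, -0.283], [0.669, 0.0, -0.744]]
force: [0.1, -0.5, -4.3]
opening: 0.452
```

>>> {"fn": "servo_tool", "kwargs": {
  "targets": [
    [[-0.0007,0,0.0007],[0,0,0]],
    [[-0.0013,0,0.0015],[0,0,0]],
    [[-0.0013,0,0.0015],[0,0,0]]
  ]
}}

```text
time_s: 13.45
position: [0.5031, -0.3172, 0.2233]
tcp_rot: [[0.674, -0.423, 0.606], [-0.314, -0.906, -0.283], [0.669, 0.0, -0.743]]
force: [0.3, -0.5, -5.3]
opening: 0.45
```

>>> {"fn": "servo_tool", "kwargs": {
  "targets": [
    [[-0.0004,0,0.0004],[0,0,0]],
    [[-0.0007,0,0.0007],[0,0,0]],
    [[-0.0007,0,0.0007],[0,0,0]]
  ]
}}

```text
time_s: 13.82
position: [0.5033, -0.3174, 0.2228]
tcp_rot: [[0.673, -0.423, 0.607], [-0.314, -0.906, -0.283], [0.669, 0.0, -0.743]]
force: [0.8, -0.1, -2.9]
opening: 0.454
```

>>> {"fn": "servo_tool", "kwargs": {
  "targets": [
    [[-0.0004,0,0.0004],[0,0,0]],
    [[-0.0007,0,0.0007],[0,0,0]],
    [[-0.0007,0,0.0007],[0,0,0]]
  ]
}}

```text
time_s: 14.2
position: [0.5038, -0.3178, 0.2227]
tcp_rot: [[0.672, -0.423, 0.608], [-0.313, -0.906, -0.284], [0.671, 0.0, -0.741]]
force: [-0.5, 1.0, 5.5]
opening: 0.452
```

>>> {"fn": "servo_tool", "kwargs": {
  "targets": [
    [[0.0004,0,-0.0004],[0,0,0]],
    [[0.0004,0,-0.0004],[0,0,0]]
  ]
}}

```text
time_s: 14.45
position: [0.5035, -0.3176, 0.2227]
tcp_rot: [[0.673, -0.423, 0.607], [-0.314, -0.906, -0.284], [0.67, 0.0, -0.742]]
force: [-0.2, 0.3, 5.3]
opening: 0.459
```

>>> {"fn": "servo_tool", "kwargs": {
  "targets": [
    [[0,0,0],[0,0,0]],
    [[0,0,0],[0,0,0]],
    [[0,0,0],[0,0,0]]
  ],
  "gripper": 0.046
}}

```text
time_s: 14.82
position: [0.5028, -0.3169, 0.2213]
tcp_rot: [[0.674, -0.423, 0.605], [-0.315, -0.906, -0.282], [0.668, -0.0, -0.744]]
force: [-0.5, -1.3, 0.0]
opening: 0.525
```

>>> {"fn": "servo_tool", "kwargs": {
  "targets": [
    [[0,0,0],[0,0,0]],
    [[0,0,0],[0,0,0]],
    [[0,0,0],[0,0,0]],
    [[0,0,0],[0,0,0]]
  ],
  "gripper": 0.08
}}

```text
time_s: 15.32
position: [0.503, -0.3172, 0.2219]
tcp_rot: [[0.674, -0.423, 0.606], [-0.314, -0.906, -0.283], [0.669, 0.0, -0.743]]
force: [-0.4, -0.8, -0.1]
opening: 0.879
```

Run:
```python
from h import *
s=telemetry.read_state(); print(s["time_s"],s["position"].round(4),s["joint_positions"].round(1),s["force"].round(1),s["opening"])
S=eyes.capture("scene");T=eyes.capture("top")
cv2.imwrite("pics/c6.png",np.hstack([cv2.resize(S["pixels"][80:220,310:450],(400,400),interpolation=cv2.INTER_CUBIC),cv2.resize(T["pixels"][180:320,370:510],(400,400),interpolation=cv2.INTER_CUBIC)]))
```

```text
15.325 [ 0.503  -0.3172  0.2219] [-52.4  21.2 118.8  85.8  18.  -16.6] [-0.4 -0.8 -0.1] 0.8785664406075383
```

View pics/c6.png

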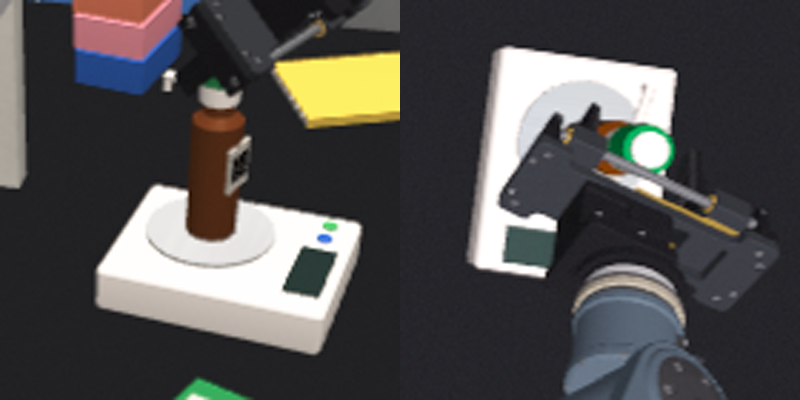

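The bottle stands free and upright, centred on the pan (base at (384,159) against pan centre (384,160) in the scene view). Retreat.

>>> {"fn": "servo_tool", "kwargs": {
  "targets": [
    [[0,0,-0.01],[0,0,0]],
    [[0,0,-0.025],[0,0,0]],
    [[0,0,-0.045],[0,0,0]],
    [[0,0,-0.07],[0,0,0]],
    [[0,0,-0.1],[0,0,0]],
    [[0,0,-0.13],[0,0,0]],
    [[-0.02,-0.05,-0.16],[0,0,0]],
    [[-0.02,-0.1,-0.17],[0,0,0]],
    [[-0.02,-0.15,-0.17],[0,0,0]],
    [[-0.02,-0.18,-0.17],[0,0,0]],
    [[-0.02,-0.18,-0.17],[0,0,0]]
  ],
  "gripper": 0.087
}}

```text
time_s: 16.8
position: [0.4628, -0.0985, 0.3352]
tcp_rot: [[0.673, -0.422, 0.607], [-0.314, -0.906, -0.283], [0.669, -0.0, -0.743]]
force: [-0.1, -0.9, 0.3]
opening: 1.003
```

Run:
```python
from h import *
np.set_printoptions(precision=4,suppress=True)
s=telemetry.read_state(); print(s["time_s"],s["position"],s["joint_positions"].round(1),s["force"].round(1))
S=eyes.capture("scene");T=eyes.capture("top")
for n,c,roi in(("T",T,(420,180,490,260)),("S",S,(360,70,420,130))):
    for b in blobs(c,(45,80,30),(85,255,255),roi)[:1]:
        r=cv2.boundingRect(b[3].astype(np.int32)); u=b[1]; print(n,b[0],u,r,onz(c,u,.06+.175))
u=np.array([212.4,235.4]);d=np.array([-7.2,-34.7]);d/=np.linalg.norm(d);be=onz(T,u-11.9*d,.048);fr=onz(T,[205.1,200.7],.048);bk=onz(T,u,.048)
dd=(fr-bk)/np.linalg.norm(fr-bk); print("scanner T centre",be+.08*dd,"yaw",np.degrees(np.arctan2(dd[1],dd[0])))
m=blobs(S,(100,120,60),(125,255,255),(255,310,370,400),20); fr,bk=m[1],m[0]
f,b=onz(S,fr[1],.042),onz(S,bk[1],.042); dd=(f-b)/np.linalg.norm(f-b);print("S yaw",np.degrees(np.arctan2(dd[1],dd[0])),"fr",f,"bk",b)
z=tool(12.5,0)
a=cv2.resize(S["pixels"][80:180,340:420],(440,550),interpolation=cv2.INTER_CUBIC);b=cv2.resize(T["pixels"][185:285,390:490-30],(355,550),interpolation=cv2.INTER_CUBIC)
cv2.imwrite("pics/c7.png",np.hstack([a,b]))
show([.526,.302,.16],z)
```

```text
16.8 [ 0.4628 -0.0985  0.3352] [-26.1  -2.2 123.2   2.5  17.   86.8] [-0.1 -0.9  0.3]
T 331 (np.float64(454.3716012084592), np.float64(231.76737160120845)) (443, 224, 24, 17) [ 0.4924 -0.3173  0.235 ]
S 53 (np.float64(389.0943396226415), np.float64(107.30188679245283)) (383, 103, 12, 8) [ 0.4825 -0.2719  0.235 ]
scanner T centre [0.5233 0.2961 0.048 ] yaw 13.089429421829902
S yaw 12.671902332998403 fr [0.5719 0.3164 0.042 ] bk [0.4767 0.295  0.042 ]
 d [-0.1981, -0.3891, 0.0568] w [0.2381, -0.7058, -0.6191] len 0.440 ang 55.5
```

View pics/c7.png

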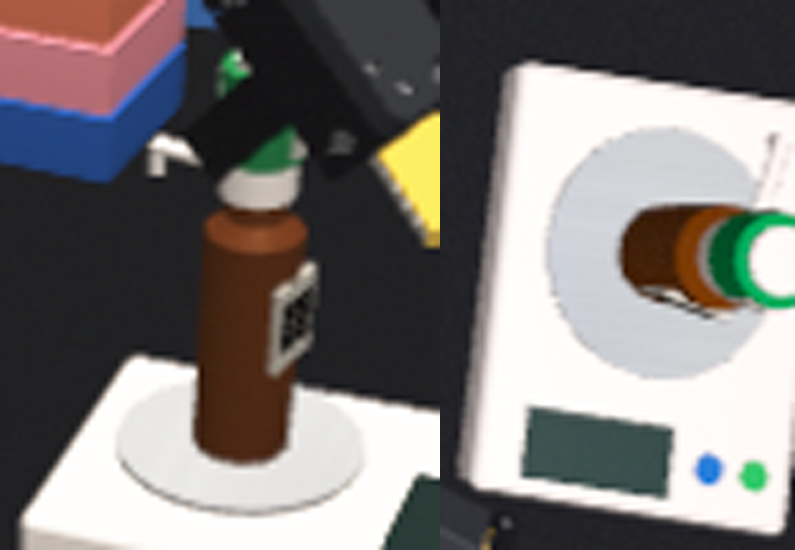

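The bottle stands upright and clear, base near the pan's middle in both crops. Now to the scanner.

>>> {"fn": "servo_tool", "kwargs": {
  "targets": [
    [[-0.02,-0.04,0],[0.04,-0.12,-0.1]],
    [[-0.06,-0.1,0.01],[0.08,-0.24,-0.2]],
    [[-0.1,-0.18,0.02],[0.12,-0.36,-0.31]],
    [[-0.14,-0.26,0.04],[0.16,-0.47,-0.41]],
    [[-0.17,-0.33,0.05],[0.2,-0.6,-0.52]],
    [[-0.198,-0.389,0.057],[0.238,-0.706,-0.619]],
    [[-0.198,-0.389,0.057],[0.238,-0.706,-0.619]],
    [[-0.198,-0.389,0.057],[0.238,-0.706,-0.619]],
    [[-0.198,-0.389,0.057],[0.238,-0.706,-0.619]],
    [[-0.198,-0.389,0.057],[0.238,-0.706,-0.619]]
  ]
}}

```text
time_s: 18.15
position: [0.5281, 0.2974, 0.1608]
tcp_rot: [[0.978, 0.21, 0.0], [0.21, -0.978, 0.0], [0.0, -0.0, -1.0]]
force: [0.5, -0.7, -0.3]
opening: 0.996
```

Run:
```python
from h import *
np.set_printoptions(precision=4,suppress=True)
s=telemetry.read_state(); print(s["time_s"],s["position"],s["joint_positions"].round(1),s["force"].round(1),s["qvel"].round(1))
S=eyes.capture("scene");T=eyes.capture("top")
for n,c,roi in(("S",S,(255,310,370,400)),("T",T,(175,175,245,255))):
    for b in blobs(c,(100,120,60),(125,255,255),roi,20)[:3]: print("blue",n,b[0],np.round(b[1],1))
# bottle: base/axis and spout
for b in blobs(T,(45,80,30),(85,255,255),(435,210,480,250))[:1]:
    (cx,cy),r=cv2.minEnclosingCircle(b[3].astype(np.float32)); print("disc T",(cx,cy),r,onz(T,(cx,cy),.06+.198))
a=cv2.resize(S["pixels"][60:180,340:420],(400,600),interpolation=cv2.INTER_CUBIC);b=cv2.resize(T["pixels"][190:270,420:470],(375,600),interpolation=cv2.INTER_CUBIC)
cv2.imwrite("pics/c8.png",np.hstack([a,b]))
z=tool(12.9,0)
show([.523,.300,.06],z);show([.523,.300,.015],z)
```

```text
18.15 [0.5281 0.2974 0.1608] [18.8 33.  88.3  0.  58.7 96.7] [ 0.5 -0.7 -0.3] [-0.4 -0.9  0.   0.  -0.2  0.4]
blue S 759 [338.8 350. ]
blue S 392 [283.  349.1]
blue T 237 [212.4 236.5]
disc T (454.4130554199219, 231.5) 11.683732986450195 [ 0.4934 -0.3101  0.258 ]
 d [-0.0048, -0.0037, 0.1012] w [-0.0003, -0.0012, -0.0143] len 0.101 ang 0.8
 d [-0.0049, -0.0036, 0.1462] w [-0.0003, -0.0012, -0.0143] len 0.146 ang 0.8
```

View pics/c8.png

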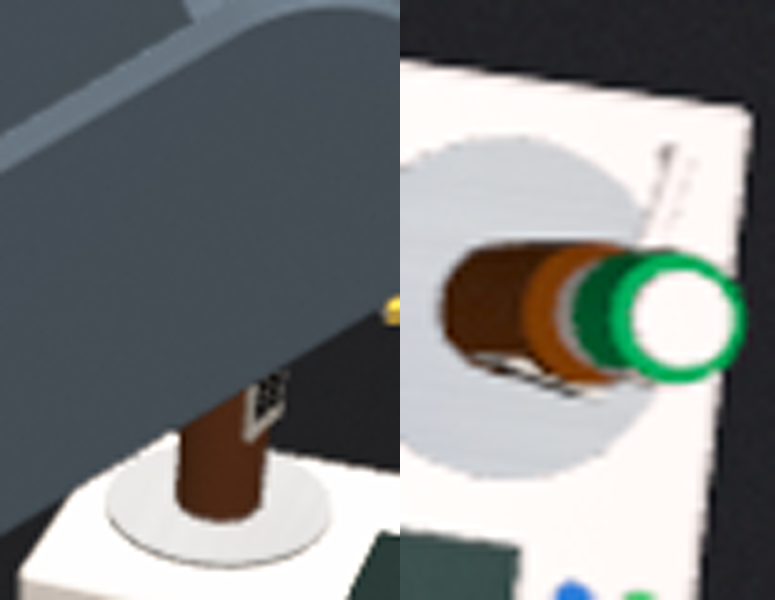

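Run:
```python
from h import *
np.set_printoptions(precision=4,suppress=True)
T=eyes.capture("top")
d=onz(T,(457.7,232.3),.262); t=onz(T,(456.2,210.5),.204); v=(t-d)[:2]; print(d,t,np.degrees(np.arctan2(v[1],v[0])),np.hypot(*v))
# label edge direction at its lower border (horizontal chord of the label) from crop: (475,360)-(600,400)
```

```text
[ 0.4917 -0.3161  0.262 ] [ 0.542  -0.3323  0.204 ] -17.851986792246517 0.05288117585617485
```

>>> {"fn": "servo_tool", "kwargs": {
  "targets": [
    [[-0.005,-0.0035,0.015],[0,0,-0.014]],
    [[-0.005,-0.0035,0.04],[0,0,-0.014]],
    [[-0.005,-0.0035,0.065],[0,0,-0.014]],
    [[-0.005,-0.0035,0.09],[0,0,-0.014]],
    [[-0.005,-0.0035,0.1],[0,0,-0.014]],
    [[-0.005,-0.0035,0.1],[0,0,-0.014]]
  ]
}}

```text
time_s: 19.05
position: [0.5218, 0.301, 0.0593]
tcp_rot: [[0.974, 0.225, -0.002], [0.225, -0.974, -0.0], [-0.002, -0.0, -1.0]]
force: [0.7, 0.4, 0.3]
opening: 1.0
```

Run:
```python
from h import *
s=telemetry.read_state(); print(s["time_s"],s["position"].round(4),s["force"].round(1))
S=eyes.capture("scene");T=eyes.capture("top")
a=S["pixels"].copy()
cv2.imwrite("pics/c9.png",np.hstack([cv2.resize(a[280:400,235:375],(560,480),interpolation=cv2.INTER_CUBIC),cv2.resize(T["pixels"][175:255,170:210+35],(240,480)[0:2],interpolation=cv2.INTER_CUBIC)]))
show([.523,.300,.015],tool(12.9,0))
```

```text
19.05 [0.5218 0.301  0.0593] [0.7 0.4 0.3]
 d [-0.0004, 0.0015, 0.0457] w [-0.0004, -0.0015, 0.0014] len 0.046 ang 0.1
```

View pics/c9.png

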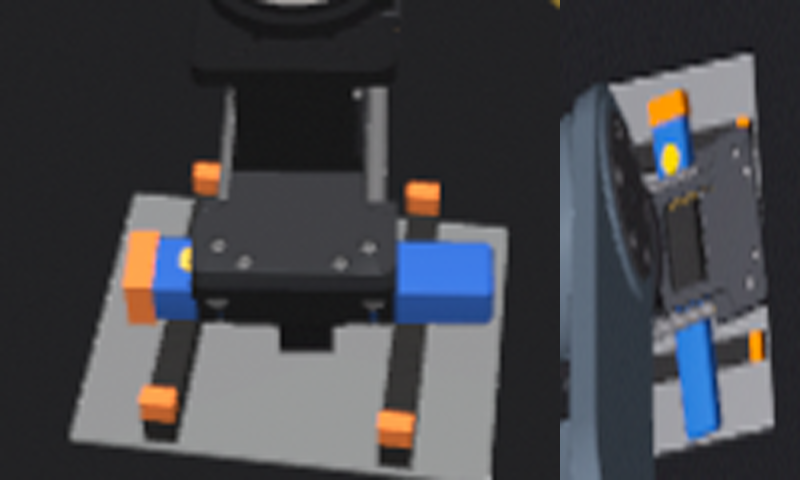

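The gripper straddles the scanner's grip band, jaws aligned across it. I lower and close.

>>> {"fn": "servo_tool", "kwargs": {
  "targets": [
    [[0,0.001,0.008],[0,0,0]],
    [[0,0.0015,0.018],[0,0,0]],
    [[0,0.0015,0.028],[0,0,0]],
    [[0,0.0015,0.038],[0,0,0]],
    [[0,0.0015,0.044],[0,-0.0015,0]],
    [[0,0.0015,0.044],[0,-0.0015,0]]
  ]
}}

```text
time_s: 19.9
position: [0.5225, 0.2998, 0.0153]
tcp_rot: [[0.974, 0.225, -0.002], [0.225, -0.974, -0.0], [-0.003, -0.0, -1.0]]
force: [-0.6, 0.1, -0.2]
opening: 0.996
```

>>> {"fn": "servo_tool", "kwargs": {
  "targets": [
    [[0,0,0],[0,0,0]],
    [[0,0,0],[0,0,0]],
    [[0,0,0],[0,0,0]],
    [[0,0,0],[0,0,0]]
  ],
  "gripper": 0.036
}}

```text
time_s: 20.4
position: [0.523, 0.3, 0.0163]
tcp_rot: [[0.974, 0.225, -0.001], [0.225, -0.974, 0.0], [-0.001, -0.0, -1.0]]
force: [0.3, -0.0, 0.4]
opening: 0.632
```

>>> {"fn": "servo_tool", "kwargs": {
  "targets": [
    [[0,0,0],[0,0,0]],
    [[0,0,0],[0,0,0]],
    [[0,0,0],[0,0,0]],
    [[0,0,0],[0,0,0]]
  ],
  "gripper": 0.015
}}

```text
time_s: 20.9
position: [0.5229, 0.3, 0.0161]
tcp_rot: [[0.974, 0.224, -0.001], [0.224, -0.974, 0.0], [-0.001, -0.0, -1.0]]
force: [-0.0, -0.7, 0.0]
opening: 0.318
```

Run:
```python
from h import *
np.set_printoptions(precision=4,suppress=True)
s=telemetry.read_state(); print(s["time_s"],s["position"],s["joint_positions"].round(1),s["force"].round(1),s["opening"]*.087)
S=eyes.capture("scene")
for b in blobs(S,(100,120,60),(125,255,255),(255,310,370,400),20)[:3]: print(b[0],np.round(b[1],1))
```

```text
20.9 [0.5229 0.3    0.0161] [19.2 45.1 93.   0.  41.9 96.2] [-0.  -0.7  0. ] 0.02768148740393537
491 [345.2 349.7]
198 [278.9 349.6]
```

Run:
```python
from h import *
s=telemetry.read_state(); p0=s["position"]
pts=[(p0,12.97),(np.array([.523,.30,.12]),12.97),(np.array([.46,-.05,.14]),-4),(np.array([.3177,-.2497,.119]),-20)]
P=[]
for (a,ha),(b,hb),n in zip(pts[:-1],pts[1:],(8,16,12)):
    for k in range(1,n+1):
        t=k/n; q=t*t*(3-2*t); P.append((a+q*(b-a),tool(ha+q*(hb-ha),0)))
chain(P,s,(8,8,8,12))
```

```text
[[[-0.0, -0.0, -0.0045], [-0.0, 0.001, 0.0]], [[-0.0, -0.0, -0.0162], [-0.0, 0.001, 0.0]], [[-0.0, -0.0, -0.0329], [-0.0, 0.001, 0.0]], [[-0.0, -0.0, -0.052], [-0.0, 0.001, 0.0]], [[-0.0, -0.0, -0.0711], [-0.0, 0.001, 0.0]], [[-0.0, -0.0, -0.0877], [-0.0, 0.001, 0.0]], [[-0.0, -0.0, -0.0995], [-0.0, 0.001, 0.0]], [[-0.0, -0.0, -0.1039], [-0.0, 0.001, 0.0]]]
[[[-0.0016, 0.0037, -0.0002], [0.0, 0.0, 0.003]], [[-0.006, 0.014, -0.0009], [0.0, 0.0, 0.013]], [[-0.0129, 0.0302, -0.0018], [0.0, 0.0, 0.027]], [[-0.0219, 0.0511, -0.0031], [0.0, 0.0, 0.046]], [[-0.0325, 0.0758, -0.0046], [0.0, 0.0, 0.069]], [[-0.0443, 0.1034, -0.0063], [0.0, 0.0, 0.094]], [[-0.0569, 0.133, -0.0081], [0.0, 0.0, 0.12]], [[-0.07, 0.1635, -0.01], [0.0, 0.0, 0.148]]]
[[[-0.0084, 0.0321, -0.0019], [0.0, 0.0, 0.028]], [[-0.0166, 0.0632, -0.0037], [0.0, 0.0, 0.054]], [[-0.0242, 0.0922, -0.0054], [0.0, 0.0, 0.079]], [[-0.031, 0.1183, -0.0069], [0.0, 0.0, 0.102]], [[-0.0368, 0.1403, -0.0082], [0.0, 0.0, 0.121]], [[-0.0412, 0.1572, -0.0091], [0.0, 0.0, 0.135]], [[-0.0441, 0.1681, -0.0098], [0.0, 0.0, 0.145]], [[-0.0451, 0.172, -0.01], [0.0, 0.0, 0.148]]]
[[[-0.0025, 0.0041, 0.0004], [0.0, 0.0, 0.005]], [[-0.0095, 0.0155, 0.0016], [0.0, 0.0, 0.021]], [[-0.02, 0.0327, 0.0033], [0.0, 0.0, 0.044]], [[-0.0332, 0.0542, 0.0054], [0.0, 0.0, 0.072]], [[-0.0482, 0.0787, 0.0079], [0.0, 0.0, 0.105]], [[-0.064, 0.1046, 0.0105], [0.0, 0.0, 0.14]], [[-0.0799, 0.1305, 0.0131], [0.0, 0.0, 0.174]], [[-0.0948, 0.1549, 0.0156], [0.0, 0.0, 0.207]], [[-0.108, 0.1765, 0.0177], [0.0, 0.0, 0.236]], [[-0.1185, 0.1936, 0.0194], [0.0, 0.0, 0.259]], [[-0.1255, 0.205, 0.0206], [0.0, 0.0, 0.274]], [[-0.128, 0.2091, 0.021], [0.0, 0.0, 0.279]]]
```

>>> {"fn": "servo_tool", "kwargs": {
  "targets": [
    [[0,0,-0.0045],[0,0.001,0]],
    [[0,0,-0.016],[0,0.001,0]],
    [[0,0,-0.033],[0,0.001,0]],
    [[0,0,-0.052],[0,0.001,0]],
    [[0,0,-0.071],[0,0.001,0]],
    [[0,0,-0.088],[0,0.001,0]],
    [[0,0,-0.0995],[0,0.001,0]],
    [[0,0,-0.104],[0,0.001,0]]
  ]
}}

```text
time_s: 21.95
position: [0.5234, 0.3, 0.1212]
tcp_rot: [[0.974, 0.225, 0.001], [0.225, -0.974, 0.001], [0.001, -0.0, -1.0]]
force: [-0.0, 0.2, -1.6]
opening: 0.318
```

>>> {"fn": "servo_tool", "kwargs": {
  "targets": [
    [[-0.0016,0.0037,0],[0,0,0.003]],
    [[-0.006,0.014,-0.001],[0,0,0.013]],
    [[-0.013,0.03,-0.002],[0,0,0.027]],
    [[-0.022,0.051,-0.003],[0,0,0.046]],
    [[-0.0325,0.076,-0.0045],[0,0,0.069]],
    [[-0.044,0.1035,-0.006],[0,0,0.094]],
    [[-0.057,0.133,-0.008],[0,0,0.12]],
    [[-0.07,0.1635,-0.01],[0,0,0.148]]
  ]
}}

```text
time_s: 22.95
position: [0.4906, 0.1227, 0.1301]
tcp_rot: [[0.997, 0.076, -0.001], [0.076, -0.997, -0.0], [-0.001, 0.0, -1.0]]
force: [-0.1, -0.6, -1.7]
opening: 0.316
```

>>> {"fn": "servo_tool", "kwargs": {
  "targets": [
    [[-0.0084,0.032,-0.002],[0,0,0.028]],
    [[-0.0166,0.063,-0.0035],[0,0,0.054]],
    [[-0.024,0.092,-0.0055],[0,0,0.079]],
    [[-0.031,0.118,-0.007],[0,0,0.102]],
    [[-0.037,0.14,-0.008],[0,0,0.121]],
    [[-0.041,0.157,-0.009],[0,0,0.135]],
    [[-0.044,0.168,-0.01],[0,0,0.145]],
    [[-0.045,0.172,-0.01],[0,0,0.148]]
  ]
}}

```text
time_s: 23.95
position: [0.4597, -0.051, 0.1401]
tcp_rot: [[0.997, -0.071, -0.0], [-0.071, -0.997, 0.0], [-0.0, -0.0, -1.0]]
force: [-1.3, 0.2, -1.5]
opening: 0.317
```

>>> {"fn": "servo_tool", "kwargs": {
  "targets": [
    [[-0.0025,0.004,0.0005],[0,0,0.005]],
    [[-0.0095,0.0155,0.0015],[0,0,0.021]],
    [[-0.02,0.033,0.003],[0,0,0.044]],
    [[-0.033,0.054,0.0055],[0,0,0.072]],
    [[-0.048,0.079,0.008],[0,0,0.105]],
    [[-0.064,0.1045,0.0105],[0,0,0.14]],
    [[-0.08,0.1305,0.013],[0,0,0.174]],
    [[-0.095,0.155,0.0155],[0,0,0.207]],
    [[-0.108,0.1765,0.0175],[0,0,0.236]],
    [[-0.1185,0.1935,0.0195],[0,0,0.259]],
    [[-0.1255,0.205,0.0205],[0,0,0.274]],
    [[-0.128,0.209,0.021],[0,0,0.279]]
  ]
}}

```text
time_s: 25.45
position: [0.3175, -0.2501, 0.119]
tcp_rot: [[0.939, -0.343, -0.0], [-0.343, -0.939, 0.0], [-0.0, -0.0, -1.0]]
force: [-0.3, -0.2, -1.5]
opening: 0.321
```

Run:
```python
from h import *
np.set_printoptions(precision=4,suppress=True)
s=telemetry.read_state(); print(s["time_s"],s["position"],s["joint_positions"].round(1),s["force"].round(1),s["opening"]*.087,s["qvel"].round(1))
S=eyes.capture("scene");T=eyes.capture("top")
for n,c,roi in(("T",T,(395,210,480,300)),("S",S,(370,110,450,200))):
    for b in blobs(c,(3,150,120),(15,255,255),roi,8)[:2]: print("orange",n,b[0],np.round(b[1],1),onz(c,b[1],.138))
a=cv2.resize(S["pixels"][85:205,350:450],(440,528),interpolation=cv2.INTER_CUBIC);b=cv2.resize(T["pixels"][190:310,390:470],(352,528),interpolation=cv2.INTER_CUBIC)
cv2.imwrite("pics/c10.png",np.hstack([a,b]))
show([.3463,-.2602,.116],tool(-20,0))
```

```text
25.45 [ 0.3175 -0.2501  0.119 ] [-54.2  24.9 118.6  -0.   36.5  55.9] [-0.3 -0.2 -1.5] 0.027938774830683608 [-4.2  0.5  0.2  0.3 -0.2 -2.8]
orange T 58 [440.4 232.8] [ 0.4882 -0.3128  0.138 ]
orange T 8 [421.8 271. ] [ 0.3928 -0.2648  0.138 ]
orange S 65 [422.8 145.2] [ 0.3918 -0.2776  0.138 ]
orange S 53 [387.1 122.9] [ 0.4964 -0.3771  0.138 ]
 d [0.0304, 0.0001, 0.003] w [-0.0002, 0.0004, 0.0001] len 0.031 ang 0.0
```

View pics/c10.png

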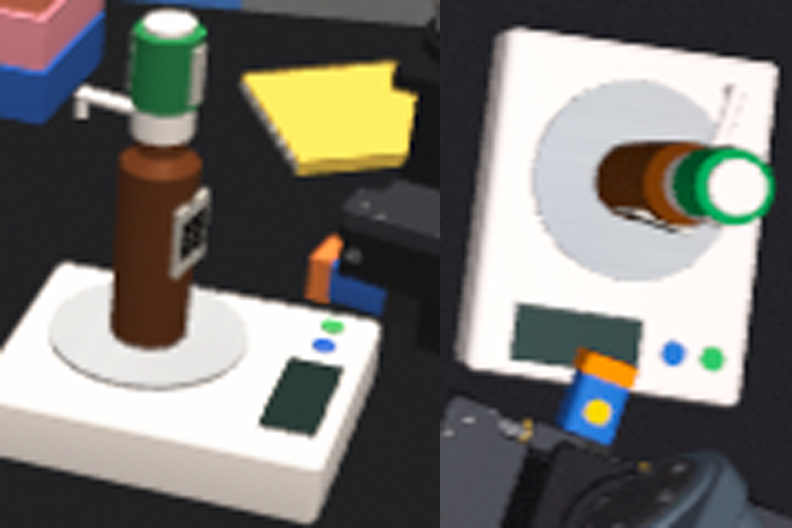

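Bottle upright with its label facing the scanner's nose; nose at crop (325,270), level with the label's middle. I move to 5 cm and hold.

>>> {"fn": "servo_tool", "kwargs": {
  "targets": [
    [[0.003,0,0.0005],[0,0,0]],
    [[0.009,0,0.001],[0,0,0]],
    [[0.016,0,0.002],[0,0,0]],
    [[0.023,0,0.0025],[0,0,0]],
    [[0.028,0,0.003],[0,0,0]],
    [[0.0305,0,0.003],[0,0,0]],
    [[0.0305,0,0.003],[0,0,0]],
    [[0.0305,0,0.003],[0,0,0]],
    [[0.0305,0,0.003],[0,0,0]],
    [[0.0305,0,0.003],[0,0,0]],
    [[0.0305,0,0.003],[0,0,0]],
    [[0.0305,0,0.003],[0,0,0]]
  ]
}}

```text
time_s: 27.05
position: [0.3466, -0.2601, 0.116]
tcp_rot: [[0.94, -0.342, -0.0], [-0.342, -0.94, 0.0], [-0.0, -0.0, -1.0]]
force: [0.7, 0.6, -0.9]
opening: 0.322
```

Run:
```python
from h import *
np.set_printoptions(precision=4,suppress=True)
s=telemetry.read_state(); p=s["position"]; w=p+.08*s["tcp_rot"][:,0]; print(s["time_s"],p,"window",w[:2],p[2]+.019)
S=eyes.capture("scene");T=eyes.capture("top")
d=onz(S,(388.2,90),.262);t=onz(S,(368.2,106.6),.204);v=(t-d)[:2];print("S axis",d,"yaw",np.degrees(np.arctan2(v[1],v[0])))
for yaw in(-18,-22):
    c=np.array([np.cos(np.radians(yaw)),np.sin(np.radians(yaw))]); l=np.array([.4915,-.313])-.0245*c; r=w[:2]-l; print(yaw,"x",r@c,"y",r@[-c[1],c[0]])
a=cv2.resize(S["pixels"][85:205,350:450],(440,528),interpolation=cv2.INTER_CUBIC);b=cv2.resize(T["pixels"][190:310,390:470],(352,528),interpolation=cv2.INTER_CUBIC)
cv2.imwrite("pics/c11.png",np.hstack([a,b]))
```

```text
27.05 [ 0.3466 -0.2601  0.116 ] window [ 0.4217 -0.2875] 0.1350015521660345
S axis [ 0.492  -0.3105  0.262 ] yaw -19.877319423036553
-18 x -0.04972654822320917 y 0.0027202855691489734
-22 x -0.04973549361123152 y -0.0024641231720257074
```

Numbers agree: window 50 mm ahead, within 3 mm laterally, level at z 0.135, square to −20°. Holding, then reversing.

>>> {"fn": "servo_tool", "kwargs": {
  "targets": [
    [[0,0,0],[0,0,0]],
    [[0,0,0],[0,0,0]],
    [[0,0,0],[0,0,0]],
    [[0,0,0],[0,0,0]],
    [[0,0,0],[0,0,0]],
    [[0,0,0],[0,0,0]],
    [[0,0,0],[0,0,0]],
    [[0,0,0],[0,0,0]],
    [[0,0,0],[0,0,0]],
    [[0,0,0],[0,0,0]],
    [[0,0,0],[0,0,0]],
    [[0,0,0],[0,0,0]]
  ]
}}

```text
time_s: 28.65
position: [0.3466, -0.2601, 0.116]
tcp_rot: [[0.94, -0.341, -0.0], [-0.341, -0.94, 0.0], [-0.0, -0.0, -1.0]]
force: [0.1, -0.8, -0.3]
opening: 0.319
```

>>> {"fn": "servo_tool", "kwargs": {
  "targets": [
    [[0,0,0],[0,0,0]],
    [[0,0,0],[0,0,0]],
    [[0,0,0],[0,0,0]],
    [[0,0,0],[0,0,0]],
    [[0,0,0],[0,0,0]],
    [[0,0,0],[0,0,0]]
  ]
}}

```text
time_s: 29.4
position: [0.3466, -0.2601, 0.116]
tcp_rot: [[0.94, -0.341, -0.0], [-0.341, -0.94, 0.0], [-0.0, -0.0, -1.0]]
force: [0.7, 0.4, -0.6]
opening: 0.317
```

Run:
```python
from h import *
s=telemetry.read_state(); print(s["time_s"],s["position"].round(4)); p0=s["position"]
pts=[(p0,-20),(np.array([.3177,-.2497,.119]),-20),(np.array([.46,-.05,.14]),-4),(np.array([.523,.30,.12]),12.97),(np.array([.5229,.30,.026]),12.97)]
P=[]
for (a,ha),(b,hb),n in zip(pts[:-1],pts[1:],(5,12,16,10)):
    for k in range(1,n+1):
        t=k/n; q=t*t*(3-2*t); P.append((a+q*(b-a),tool(ha+q*(hb-ha),0)))
chain(P,s,(5,12,8,8,10))
```

```text
29.4 [ 0.3466 -0.2601  0.116 ]
[[[-0.0032, 0.0, -0.0003], [-0.0, 0.0, 0.001]], [[-0.0108, 0.0, -0.0011], [-0.0, 0.0, 0.001]], [[-0.0199, 0.0001, -0.0019], [-0.0, 0.0, 0.001]], [[-0.0275, 0.0001, -0.0027], [-0.0, 0.0, 0.001]], [[-0.0307, 0.0001, -0.003], [-0.0, 0.0, 0.001]]]
[[[0.0013, -0.0046, -0.0004], [0.0, 0.0, -0.005]], [[0.0048, -0.0175, -0.0016], [0.0, 0.0, -0.021]], [[0.0102, -0.0369, -0.0033], [0.0, 0.0, -0.044]], [[0.017, -0.0613, -0.0054], [0.0, 0.0, -0.072]], [[0.0246, -0.0889, -0.0079], [0.0, 0.0, -0.105]], [[0.0327, -0.1182, -0.0105], [0.0, 0.0, -0.14]], [[0.0408, -0.1474, -0.0131], [0.0, 0.0, -0.174]], [[0.0485, -0.1751, -0.0156], [0.0, 0.0, -0.207]], [[0.0552, -0.1994, -0.0177], [0.0, 0.0, -0.236]], [[0.0606, -0.2188, -0.0194], [0.0, 0.0, -0.259]], [[0.0641, -0.2317, -0.0206], [0.0, 0.0, -0.274]], [[0.0654, -0.2363, -0.021], [0.0, 0.0, -0.279]]]
[[[0.0004, -0.004, 0.0002], [0.0, 0.0, -0.003]], [[0.0017, -0.0152, 0.0009], [0.0, 0.0, -0.013]], [[0.0035, -0.0326, 0.0018], [0.0, 0.0, -0.027]], [[0.006, -0.0552, 0.0031], [0.0, 0.0, -0.046]], [[0.0089, -0.082, 0.0046], [0.0,
[... 282 characters left out ...]
54], [0.0, 0.0, -0.079]], [[0.031, -0.1183, 0.0069], [0.0, 0.0, -0.102]], [[0.0368, -0.1403, 0.0082], [0.0, 0.0, -0.121]], [[0.0412, -0.1572, 0.0091], [0.0, 0.0, -0.135]], [[0.0441, -0.1681, 0.0098], [0.0, 0.0, -0.145]], [[0.0451, -0.172, 0.01], [0.0, 0.0, -0.148]]]
[[[-0.0, -0.0, 0.0026], [0.0, 0.0, -0.0]], [[-0.0, -0.0, 0.0098], [0.0, 0.0, -0.0]], [[-0.0, -0.0, 0.0203], [0.0, 0.0, -0.0]], [[-0.0, -0.0, 0.0331], [0.0, 0.0, -0.0]], [[-0.0, -0.0, 0.047], [0.0, 0.0, -0.0]], [[-0.0001, -0.0, 0.0609], [0.0, 0.0, -0.0]], [[-0.0001, -0.0, 0.0737], [0.0, 0.0, -0.0]], [[-0.0001, -0.0, 0.0842], [0.0, 0.0, -0.0]], [[-0.0001, -0.0, 0.0914], [0.0, 0.0, -0.0]], [[-0.0001, -0.0, 0.094], [0.0, 0.0, -0.0]]]
```

>>> {"fn": "servo_tool", "kwargs": {
  "targets": [
    [[-0.003,0,0],[0,0,0]],
    [[-0.011,0,-0.001],[0,0,0]],
    [[-0.02,0,-0.002],[0,0,0]],
    [[-0.0275,0,-0.003],[0,0,0]],
    [[-0.0305,0,-0.003],[0,0,0]]
  ]
}}

```text
time_s: 30.02
position: [0.3173, -0.2494, 0.1191]
tcp_rot: [[0.94, -0.342, -0.0], [-0.342, -0.94, 0.0], [-0.001, -0.0, -1.0]]
force: [-0.1, -0.1, -0.6]
opening: 0.32
```

>>> {"fn": "servo_tool", "kwargs": {
  "targets": [
    [[0.0013,-0.0046,0],[0,0,-0.005]],
    [[0.005,-0.0175,-0.0015],[0,0,-0.021]],
    [[0.01,-0.037,-0.0035],[0,0,-0.044]],
    [[0.017,-0.061,-0.0055],[0,0,-0.072]],
    [[0.0245,-0.089,-0.008],[0,0,-0.105]],
    [[0.0325,-0.118,-0.0105],[0,0,-0.14]],
    [[0.041,-0.1475,-0.013],[0,0,-0.174]],
    [[0.0485,-0.175,-0.0155],[0,0,-0.207]],
    [[0.055,-0.1995,-0.0175],[0,0,-0.236]],
    [[0.0605,-0.219,-0.0195],[0,0,-0.259]],
    [[0.064,-0.2315,-0.0205],[0,0,-0.274]],
    [[0.0655,-0.2365,-0.021],[0,0,-0.279]]
  ]
}}

```text
time_s: 31.52
position: [0.4605, -0.0488, 0.14]
tcp_rot: [[0.998, -0.068, -0.0], [-0.068, -0.998, 0.0], [-0.0, -0.0, -1.0]]
force: [-0.6, -0.3, -1.1]
opening: 0.313
```

>>> {"fn": "servo_tool", "kwargs": {
  "targets": [
    [[0.0005,-0.004,0],[0,0,-0.003]],
    [[0.0015,-0.015,0.001],[0,0,-0.013]],
    [[0.0035,-0.0325,0.002],[0,0,-0.027]],
    [[0.006,-0.055,0.003],[0,0,-0.046]],
    [[0.009,-0.082,0.0045],[0,0,-0.069]],
    [[0.012,-0.112,0.0065],[0,0,-0.094]],
    [[0.0155,-0.144,0.008],[0,0,-0.12]],
    [[0.019,-0.177,0.01],[0,0,-0.148]]
  ]
}}

```text
time_s: 32.52
position: [0.4913, 0.1264, 0.1298]
tcp_rot: [[0.997, 0.079, -0.001], [0.079, -0.997, 0.0], [-0.001, -0.0, -1.0]]
force: [0.2, -0.7, -0.9]
opening: 0.316
```

>>> {"fn": "servo_tool", "kwargs": {
  "targets": [
    [[0.0085,-0.032,0.002],[0,0,-0.028]],
    [[0.0165,-0.063,0.0035],[0,0,-0.054]],
    [[0.024,-0.092,0.0055],[0,0,-0.079]],
    [[0.031,-0.118,0.007],[0,0,-0.102]],
    [[0.037,-0.14,0.008],[0,0,-0.121]],
    [[0.041,-0.157,0.009],[0,0,-0.135]],
    [[0.044,-0.168,0.01],[0,0,-0.145]],
    [[0.045,-0.172,0.01],[0,0,-0.148]],
    [[0.045,-0.172,0.01],[0,0,-0.148]]
  ]
}}

```text
time_s: 33.65
position: [0.5228, 0.3002, 0.12]
tcp_rot: [[0.974, 0.225, -0.001], [0.225, -0.974, -0.0], [-0.001, 0.0, -1.0]]
force: [-0.8, -0.7, -0.9]
opening: 0.319
```

Run:
```python
from h import *
s=telemetry.read_state(); print(s["time_s"],s["position"].round(4),s["force"].round(1)); show([.5235,.302,.022],tool(12.0,0))
T=eyes.capture("top");S=eyes.capture("scene")
for n,c,roi in(("S",S,(255,290,380,400)),("T",T,(175,170,245,255))):
    for b in blobs(c,(3,150,150),(15,255,255),roi,3)[:6]: print("orange",n,b[0],np.round(b[1],1),onz(c,b[1],.034).round(4))
for b in blobs(T,(45,80,30),(85,255,255),(435,210,480,250))[:1]: print("bottle head T",cv2.minEnclosingCircle(b[3].astype(np.float32)))
```

```text
33.65 [0.5228 0.3002 0.12  ] [-0.8 -0.7 -0.9]
 d [0.0012, -0.0016, 0.098] w [0.0, 0.0006, 0.017] len 0.098 ang 1.0
orange S 174 [264.2 309.6] [0.6376 0.2342 0.034 ]
orange S 70 [333.7 386.7] [0.4702 0.3605 0.034 ]
orange S 66 [274.2 380.3] [0.5694 0.3729 0.034 ]
orange S 57 [340.3 328.9] [0.4856 0.2442 0.034 ]
orange T 3 [225. 196.] [0.5864 0.256  0.034 ]
bottle head T ((454.4130554199219, 231.5), 11.683732986450195)
```

>>> {"fn": "servo_tool", "kwargs": {
  "targets": [
    [[0,0,0.003],[0,0,0.003]],
    [[0,0,0.011],[0,0,0.01]],
    [[0.001,-0.001,0.022],[0,0,0.017]],
    [[0.001,-0.0015,0.035],[0,0,0.017]],
    [[0.001,-0.0015,0.049],[0,0,0.017]],
    [[0.001,-0.0015,0.063],[0,0,0.017]],
    [[0.001,-0.0015,0.075],[0,0,0.017]],
    [[0.001,-0.0015,0.086],[0,0,0.017]],
    [[0.001,-0.0015,0.094],[0,0,0.017]],
    [[0.001,-0.0015,0.098],[0,0,0.017]],
    [[0.001,-0.0015,0.098],[0,0,0.017]]
  ]
}}

```text
time_s: 35.12
position: [0.5235, 0.3021, 0.0219]
tcp_rot: [[0.978, 0.208, -0.0], [0.208, -0.978, 0.0], [-0.0, -0.0, -1.0]]
force: [-0.7, -1.0, -0.6]
opening: 0.319
```

>>> {"fn": "servo_tool", "kwargs": {
  "targets": [
    [[0,0,0.0015],[0,0,0]],
    [[0,0,0.003],[0,0,0]],
    [[0,0,0.0045],[0,0,0]],
    [[0,0,0.0045],[0,0,0]]
  ]
}}

```text
time_s: 35.62
position: [0.5234, 0.3021, 0.0175]
tcp_rot: [[0.978, 0.208, -0.0], [0.208, -0.978, 0.0], [-0.0, -0.0, -1.0]]
force: [0.2, -0.1, -1.1]
opening: 0.322
```

>>> {"fn": "servo_tool", "kwargs": {
  "targets": [
    [[0,0,0.0007],[0,0,0]],
    [[0,0,0.0012],[0,0,0]],
    [[0,0,0.0012],[0,0,0]]
  ]
}}

```text
time_s: 36.0
position: [0.5235, 0.3022, 0.0163]
tcp_rot: [[0.978, 0.208, -0.0], [0.208, -0.978, 0.0], [-0.0, -0.0, -1.0]]
force: [-0.3, 0.0, -1.8]
opening: 0.318
```

>>> {"fn": "servo_tool", "kwargs": {
  "targets": [
    [[0,0,0.0005],[0,0,0]],
    [[0,0,0.0008],[0,0,0]],
    [[0,0,0.0008],[0,0,0]]
  ]
}}

```text
time_s: 36.38
position: [0.5236, 0.3022, 0.0161]
tcp_rot: [[0.978, 0.208, 0.0], [0.208, -0.978, 0.0], [0.0, -0.0, -1.0]]
force: [-1.7, -0.1, 3.8]
opening: 0.315
```

>>> {"fn": "servo_tool", "kwargs": {
  "targets": [
    [[0,0,0],[0,0,0]],
    [[0,0,0],[0,0,0]],
    [[0,0,0],[0,0,0]]
  ],
  "gripper": 0.034
}}

```text
time_s: 36.75
position: [0.5235, 0.3022, 0.0154]
tcp_rot: [[0.978, 0.208, -0.0], [0.208, -0.978, 0.0], [-0.0, -0.0, -1.0]]
force: [-0.0, 0.3, 0.9]
opening: 0.389
```

>>> {"fn": "servo_tool", "kwargs": {
  "targets": [
    [[0,0,0],[0,0,0]],
    [[0,0,0],[0,0,0]],
    [[0,0,0],[0,0,0]],
    [[0,0,-0.01],[0,0,0]],
    [[0,0,-0.025],[0,0,0]],
    [[0,0,-0.05],[0,0,0]],
    [[0,0,-0.08],[0,0,0]],
    [[0,0,-0.12],[0,0,0]],
    [[0,0,-0.16],[0,0,0]],
    [[-0.04,0.03,-0.18],[0,0,0]],
    [[-0.08,0.06,-0.18],[0,0,0]],
    [[-0.08,0.06,-0.18],[0,0,0]]
  ],
  "gripper": 0.08
}}

```text
time_s: 38.25
position: [0.4541, 0.2248, 0.1967]
tcp_rot: [[0.978, 0.206, -0.003], [0.206, -0.978, -0.001], [-0.003, 0.0, -1.0]]
force: [1.1, 0.1, 0.2]
opening: 0.919
```

>>> {"fn": "servo_tool", "kwargs": {
  "targets": [
    [[-0.05,0.05,0],[0,0,0]],
    [[-0.08,0.1,0],[0,0,0]],
    [[-0.08,0.15,0],[0,0,0]],
    [[-0.08,0.18,0],[0,0,0]],
    [[-0.08,0.18,0],[0,0,0]],
    [[-0.08,0.18,0],[0,0,0]]
  ]
}}

```text
time_s: 39.0
position: [0.4173, 0.0346, 0.1959]
tcp_rot: [[0.978, 0.208, 0.0], [0.208, -0.978, 0.001], [0.001, -0.0, -1.0]]
force: [0.2, -0.3, 0.2]
opening: 0.92
```

Run:
```python
from h import *
np.set_printoptions(precision=4,suppress=True)
s=telemetry.read_state(); print(s["time_s"],s["position"],s["force"].round(1),s["qvel"].round(1))
S=eyes.capture("scene");T=eyes.capture("top")
for n,c,roi in(("S",S,(255,300,370,400)),("T",T,(175,175,245,255))):
    for b in blobs(c,(3,150,150),(15,255,255),roi,3)[:6]: print("orange",n,b[0],np.round(b[1],1),onz(c,b[1],.034))
    for b in blobs(c,(100,120,60),(125,255,255),roi,20)[:3]: print("blue",n,b[0],np.round(b[1],1),onz(c,b[1],.045))
for n,lo,hi,roi,z in(("jar",(100,120,60),(125,255,255),(325,145,365,185),.1),("cup",(20,120,100),(35,255,255),(275,235,320,275),.06),("carton",(45,80,30),(85,255,255),(320,225,360,265),.045)):
    for b in blobs(T,lo,hi,roi,50)[:1]: print(n,np.round(b[1],1),onz(T,b[1],z))
for b in blobs(T,(45,80,30),(85,255,255),(435,210,480,250))[:1]: print("bottle head T",cv2.minEnclosingCircle(b[3].astype(np.float32)))
```

```text
39.0 [0.4173 0.0346 0.1959] [ 0.2 -0.3  0.2] [ 1.   0.1  0.6 -0.1 -0.  -0.2]
orange S 138 [268.9 348.9] [0.5987 0.3165 0.034 ]
orange S 69 [333.7 386.6] [0.4703 0.3604 0.034 ]
orange S 66 [274.2 380.3] [0.5694 0.3729 0.034 ]
orange S 57 [340.3 328.9] [0.4856 0.2442 0.034 ]
orange S 57 [287.1 324. ] [0.5842 0.2566 0.034 ]
blue S 763 [338.3 350.9] [0.4768 0.2991 0.045 ]
blue S 384 [282.3 349.3] [0.572  0.3191 0.045 ]
orange T 4 [225.  196.5] [0.585 0.256 0.034]
orange T 3 [189. 235.] [0.4776 0.3541 0.034 ]
blue T 266 [211.5 234.9] [0.4784 0.2886 0.045 ]
blue T 139 [204.9 200.4] [0.5734 0.3088 0.045 ]
jar [346.5 160.6] [ 0.6764 -0.0792  0.1   ]
cup [294.4 246.9] [0.4474 0.0593 0.06  ]
carton [344.  243.5] [ 0.4564 -0.0755  0.045 ]
bottle head T ((454.4130554199219, 231.5), 11.683732986450195)
```

The scanner is back. The cup/carton readings may be occluded by the arm; I compare the scene view with the first picture.

Run:
```python
from h import *
S=eyes.capture("scene");S0=dict(S,pixels=cv2.imread("pics/scene0.png"))
for nm,lo,hi,roi in(("cup",(20,120,60),(35,255,255),(360,230,415,295)),("carton",(45,80,30),(85,255,255),(360,205,410,250)),("jar",(100,120,60),(125,255,255),(275,175,310,205))):
    for c in(S0,S):
        for b in blobs(c,lo,hi,roi,30)[:1]: print(nm,b[0],np.round(b[1],1),cv2.boundingRect(b[3].astype(np.int32)))
```

```text
cup 1309 [385.1 261.4] (368, 240, 36, 46)
cup 1309 [385.1 261.4] (368, 240, 36, 46)
carton 881 [382.8 228. ] (365, 212, 38, 31)
carton 881 [382.8 228. ] (365, 212, 38, 31)
jar 402 [291.3 189.7] (279, 181, 26, 19)
jar 402 [291.3 189.7] (279, 181, 26, 19)
```

>>> {"fn": "servo_tool", "kwargs": {
  "targets": [
    [[0,-0.04,-0.02],[0,0,0]],
    [[-0.02,-0.08,-0.03],[0,0,0]],
    [[-0.02,-0.12,-0.03],[0,0,0]],
    [[-0.02,-0.15,-0.03],[0,0,0]],
    [[-0.02,-0.15,-0.03],[0,0,0]],
    [[-0.02,-0.15,-0.03],[0,0,0]]
  ]
}}

```text
time_s: 39.9
position: [0.366, 0.1767, 0.2255]
tcp_rot: [[0.978, 0.209, -0.0], [0.209, -0.978, -0.0], [-0.0, 0.0, -1.0]]
force: [-0.9, -0.2, -0.3]
opening: 0.918
```

Run:
```python
from h import *
T=eyes.capture("top");S=eyes.capture("scene");s=telemetry.read_state();print(s["position"].round(3),s["qvel"].round(1),s["force"].round(1))
for nm,lo,hi,roi in(("cup",(20,120,60),(35,255,255),(275,235,320,275)),("carton",(45,80,30),(85,255,255),(320,225,360,265))):
    for c in(dict(T,pixels=cv2.imread("pics/top0.png")),T):
        for b in blobs(c,lo,hi,roi,30)[:1]: print(nm,b[0],np.round(b[1],1),cv2.boundingRect(b[3].astype(np.int32)))
for b in blobs(S,(0,120,30),(20,255,160),(360,100,410,170),100)[:1]: print("bottle body S",b[0],[np.round(q,1) for q in b[2]])
```

```text
[0.366 0.176 0.225] [-0.6  0.  -0.   0.1  0.1  0.2] [-0.6 -0.6 -0.7]
cup 619 [295.6 253.4] (282, 240, 28, 28)
cup 620 [295.6 253.5] (282, 240, 28, 28)
carton 575 [340.6 245. ] (326, 230, 30, 31)
carton 575 [340.6 245. ] (326, 230, 30, 31)
bottle body S 688 [array([384.9, 140.2]), array([18.4, 45.8]), np.float64(3.8)]
```

Nothing else has moved and everything is at rest, so I hand in.

```bash
python3 -c "
from rig import order
print(order.hand_in())"
```

```text
the job is handed in; nothing more can be done
None
```

The job is done and handed in at about 40 s of robot time. `hand_in()` gives no verdict, so what follows rests on my own measurements.

- **Bottle:** I gripped it by the pump head with the gripper leaning 42°, drew it out slowly and stood it on the pan. The axis is within about 5 mm of the pan's centre, and it stands upright and released. Its top-view position did not change from before the scan to the last top-view check of it.
- **Scan:** I held the window about 50 mm in front of the label for over 2.5 s, by my pose estimates. It was within about 3 mm sideways, level at 0.135 m, and square within about 2°.
- **Scanner:** It lies back across both ribs within a few mm of where it started, between the stops. Gripper released and the arm clear of everything.
- **Bystanders:** The cup, carton and jar show the same pixels as at the start.

**Checks that disagreed:**
- The two cameras differ by 5–8 mm in y. I used their average, and the bottle grasp agreed with it.
- Three estimates of the bottle's yaw ranged from −18° to −22°; I used −20°.
- One top-view check seemed to show the cup and carton shifted, but the arm was hiding part of them. A clear view showed no movement.
- The viewer's 12-picture limit was reached before I could look at the scan pose, so I checked that pose and the final state by numbers only.

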